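Turn the washed sauce boards over to dry at the hotpot stall

ROBOT

A 6-joint arm with a two-finger parallel gripper is mounted at the origin on the work surface. World frame = base frame: x ahead of the robot, y to its left, z up, the work surface at z = 0. Lengths are in m, angles in rad, forces in N, time in s.
With the tool pointing down it reaches from about 0.375 to 0.975 m from the base axis. Payload 3.8 kg.
Tool frame: the origin (TCP) lies between the finger pads; the fingertips stand 11 mm ahead of it and the grasp point (between the pads) lies 8 mm behind it; z points along the fingers, y is the line along which they close (so a half turn about z gives the same grasp; the last joint's range is limited). The gripper opens to 85 mm and grips with 20 to 120 N. Pads are 22 mm wide; open, the fingers measure 114 mm over their backs; the gripper's body (76 mm by 85 mm) begins 54 mm behind the grasp point. The pads swing forward as they close: fully open they stand 13 mm farther back than shut.
Start: joints at [-1.219, 0.264, 1.604, -0, 1.274, -0.037], TCP at [0.256, -0.625, 0.242] pointing down, gripper open.
Joint ranges: [-2.63, 2.63], [-0.94, 2.18], [0.31, 2.57], [-1.31, 4.45], [0, 2.66], [-2.55, 2.55]. Speed limits (rad/s): [2.57, 2.57, 3.14, 3.14, 3.14, 3.14].

INTERFACE

Orientations are given as a unit quaternion [w, x, y, z].
In Python, from plant import robot gives the robot as it stands. The module is installed in compiled form; this text tells all that it offers.
- The arm moves only by the tool jog_arm, never from a script. Its argument "steps" is one flat list of numbers, 7 for each row, row after row: the opening, from -1 (shut) to 1 (fully open), then the shift along the world's x, y, z as a fraction of full scale, then the turn, a rotation vector about the world's x, y, z as a fraction of full scale. In form: [hand, x, y, z, ax, ay, az, hand, x, y, z, ax, ay, az, ...]. A call has 1 to 5 rows; each row shifts and turns the commanded pose from where the row before left it; what a row does not reach is not made up. Full scale, the value 1, is 5 cm for a shift and 0.15 rad for a turn. A row lasts 1/10 s, in which the tool goes at most 50 mm and 8.59 degrees, less where a joint would pass 70% of its speed; a pose out of reach is approached as far as the arm can. A call with a number of a shift or a turn outside -1 to 1 is refused whole. A call with a gripper value outside its range is refused whole. The fingers move at their own pace and stop on an object; "newtons" is the grip in N (left out, the last holds). Time passes only in rows, so rows that do not move let the fingers close. It gives the time, the measured TCP pose, the force, the opening and the grip force at its end, in the units of the state.
- robot.sense(): the state, without advancing time (a new reading comes with each control period).
- robot.get_image(name): name is "side" or "top"; returns the picture (400x640x3 uint8, red, green, blue); there is no depth.
- robot.get_calibration(name): a dict with "fx", "fy", "cx", "cy" (pixels), "R" (3x3) and "t" (3): a world point X has camera coordinates R X + t. Camera axes: x right, y down, z forward; pixel columns grow to the right and rows downward; lengths in m; the calibration is good to about 2 mm. A picture is of the moment at which its call begins. get_calibration takes no time and is no camera call.
- robot.sign_off(): hands the job in; it is judged then, once.
The state is a dict: "t": time; "qpos": joint angles; "joint_velocities": joint speeds; "effort": joint torques, N m; "position": TCP position; "orientation": TCP orientation; "ft_force": force on the tool from outside, world axes, zero at the start; "ft_torque": the same for the moment, N m; "finger_gap": finger opening in m; "finger_force": force on a finger pad.
Only numpy, scipy, OpenCV 4.12 (cv2) and the standard library are available. Lean on these libraries where they do the work, as an engineer would, in place of code of your own. Each camera call takes 0.05 s, during which the arm holds its last target. There are 200 camera calls.

TASK

The washed wooden sauce boards have dried on their ring face and are still damp underneath. First slide the extractor fan's selector fully back to its off stop; then, with the fan off, turn every board over and lay it flat on the steel drying rack, batten face up, each lying directly on the slats and let go; last, slide the selector all the way to its full-speed stop. The small slotted wooden stand can hold a board upright while you change your grip; leave everything else where it stands.

Things in the scene. Friction and masses are not known exactly. Their poses are not given: they have to be found in the camera images.
- board1: wooden sauce board, 112 (x) x 54 (y) x 16 (z) mm, about 75 g; origin at its centre. +z points out of the face with a round seat ring 42 mm across, -z out of the face with two dark cross battens inlaid flush. Two or three boards are present; each starts flat on the work surface, ring face up
- board2: wooden sauce board, 112 (x) x 54 (y) x 16 (z) mm, about 75 g; origin at its centre. +z points out of the face with a round seat ring 42 mm across, -z out of the face with two dark cross battens inlaid flush. Two or three boards are present; each starts flat on the work surface, ring face up
- board3: wooden sauce board, 112 (x) x 54 (y) x 16 (z) mm, about 75 g; origin at its centre. +z points out of the face with a round seat ring 42 mm across, -z out of the face with two dark cross battens inlaid flush. Two or three boards are present; each starts flat on the work surface, ring face up
- stand: small fixed wooden stand, origin under its centre. Slot along its x axis: 40 mm long, open at both ends and above, 20 mm wide, its floor 8 mm above the work surface, walls up to 34 mm with bevelled lips; walls 53 mm across in y, foot 90 mm. A board put in on its short edge stands upright, faces towards the stand's +y and -y, long edges free on both sides
- rack: fixed steel drying rack, origin under its centre: six slats running along its y axis, deck 150 (x) x 360 (y) mm, top of the deck 30 mm above the work surface
- rack_deck (a point): centre of the top of the rack's deck, axes as the rack
- fan: fixed white extractor fan at the left side, origin on the work surface; housing 270 (x) x 130 (y, from -45 to +85) x 250 mm high with a 120 mm duct above, grille towards its -y; in front of it a console 30 mm high, from y = -170 to -40 mm, 220 mm long in x
- selector (a joint): travel of the fan's slide selector, m: 0 = off stop, 0.08 = full-speed stop; it grows along the fan's +x axis
- selector_top (a point): centre of the top of the selector's black grip, about 85 mm above the work surface; the grip is 20 mm long in the sliding direction, 28 mm wide across it and 40 mm tall, on a track 130 x 40 x 14 mm
- bowl1: white ceramic sauce bowl, 84 mm across, 32 mm high; origin under its centre
- bowl2: white ceramic sauce bowl, 84 mm across, 32 mm high; origin under its centre
- stopper: glass cruet stopper standing upright, 30 mm across, 42 mm high; origin under its centre
- lid: round stainless hotpot lid, 160 mm across, with a black knob, 42 mm high in all; origin under its centre
- skimmer: wooden skimmer lying flat, 10 mm thick: handle 16 mm wide from x = -180 to +20 mm, disc 90 mm across centred at x = +60 mm; origin on its underside
- cruet: amber glass cruet bottle, 56 mm across, 130 mm high; origin under its centre
- chilli_jar: glass jar with steel lid, 70 mm across, 90 mm high; origin under its centre
- chopstick_cup: white plastic cup, 72 mm across, 110 mm high; origin under its centre
There are look-alikes about, which are no part of the job. What is shaped like the board1 but pink is not meant.

How it is judged:
On the way, in this order (a step that is already met when the one before it is completed fails the run):
1. the fan's selector is slid back to its off stop (value of joint selector below 0.006 m), for 0.2 s.
2. with the fan still off, every board lies flat on the rack, batten face up, released (value of joint selector below 0.006 m and angle between each of board1, board2, board3's own z axis and vertical above 3 rad and x of board1 in the frame of rack_deck between -0.045 and 0.045 m and y of board1 in the frame of rack_deck between -0.165 and 0.165 m and z of board1 in the frame of rack_deck between 0.003 and 0.014 m and linear speed of each of board1, board2, board3 below 0.03 m/s and x of board2 in the frame of rack_deck between -0.045 and 0.045 m and y of board2 in the frame of rack_deck between -0.165 and 0.165 m and z of board2 in the frame of rack_deck between 0.003 and 0.014 m and x of board3 in the frame of rack_deck between -0.045 and 0.045 m and y of board3 in the frame of rack_deck between -0.165 and 0.165 m and z of board3 in the frame of rack_deck between 0.003 and 0.014 m and contact force between each of board1, board2, board3 and the fingers below 0.2 N), for 0.2 s.
3. the selector is slid to its full-speed stop (value of joint selector above 0.074 m), for 0.2 s.
At the end, for the whole second after the job is handed in: Selector within 6 mm of its full-speed stop; every board present lies flat (within 8 degrees) on the rack's deck with its batten face up, its centre within 45 mm of the deck's centre across and 165 mm along, not on another board, released and at rest (value of joint selector above 0.074 m and angle between each of board1, board2, board3's own z axis and vertical above 3 rad and x of board1 in the frame of rack_deck between -0.045 and 0.045 m and y of board1 in the frame of rack_deck between -0.165 and 0.165 m and z of board1 in the frame of rack_deck between 0.003 and 0.014 m and linear speed of each of board1, board2, board3 below 0.03 m/s and x of board2 in the frame of rack_deck between -0.045 and 0.045 m and y of board2 in the frame of rack_deck between -0.165 and 0.165 m and z of board2 in the frame of rack_deck between 0.003 and 0.014 m and x of board3 in the frame of rack_deck between -0.045 and 0.045 m and y of board3 in the frame of rack_deck between -0.165 and 0.165 m and z of board3 in the frame of rack_deck between 0.003 and 0.014 m and contact force between each of board1, board2, board3 and the fingers below 0.2 N); the robot touches nothing.
It fails at once if a bystander (bowl, stopper, lid, skimmer, cruet, jar or cup) is pushed more than 5 cm (distance of any of bowl1, bowl2, stopper, lid, skimmer, cruet, chilli_jar, chopstick_cup from where it was at the start of the episode above 0.05 m).
It fails at once if a bystander is tipped over (angle between any of bowl1, bowl2, stopper, lid, skimmer, cruet, chilli_jar, chopstick_cup's own z axis and vertical above 0.6 rad).
Of board1, board2, board3 only 2 to 3 are there at a start; the rules pass over those that are not, and their reading is None.
At some moment in a run one of board1, board2, board3 may be knocked a few centimetres aside while the robot is not near it.
Once in a run the grip may slacken for a moment while it holds something.
It also fails if it takes over 210 s, if anything falls off the work surface, if the arm or the gripper's body presses on something with over 40 N, if the wrist force passes 120 N, or if a joint passes its speed limit or range.

## Working session

There is one attempt and no reset: what is moved stays moved. The work goes in short steps, Python scripts to look and compute and a tool call to move; the robot and the scene stay as the last step left them, time stands still between calls to the robot, and variables do not carry over. Pictures are saved under pics/ and viewed, at most 14 in all, crops included, and the job is handed in when it is done.

Besides the shell and the picture viewer there is one more tool, called after "Emit:" as name(argument=value, ...), one argument or row to a line, values as JSON. jog_arm: Moves the arm, as the interface text tells. Its arguments: {"type":"object","properties":{"steps":{"type":"array","items":{"type":"number","minimum":-1,"maximum":1}},"newtons":{"type":"number"}},"required":["steps"]}

```bash
mkdir -p pics; python3 - <<'E'
from plant import robot
import cv2,numpy as np
print(robot.sense())
for n in("top","side"):
    im=robot.get_image(n);cv2.imwrite(f"pics/{n}0.png",im[:,:,::-1])
    c=robot.get_calibration(n);print(n,{k:np.round(v,4).tolist() for k,v in c.items()})
E
```

```text
{'t': 0.0, 'qpos': array([-1.21891601e+00,  2.64764980e-01,  1.60537407e+00,  9.16709357e-06,
        1.27370208e+00, -3.69054933e-02]), 'joint_velocities': array([ 0.00280458, -0.003004  ,  0.00131304, -0.00173019,  0.00010067,
        0.00147472]), 'effort': array([-7.56523787e-04, -5.15110803e+01, -3.67308176e+01, -9.91683987e-05,
        1.28576151e-02,  7.13481860e-07]), 'position': array([ 0.25562267, -0.62396151,  0.240954  ]), 'orientation': array([-1.11101087e-03,  9.81164764e-01,  1.93169465e-01, -1.71995139e-04]), 'ft_force': array([ 0.73462252, -0.21764888, -0.1014315 ]), 'ft_torque': array([-0.01293726, -0.00931001, -0.02869232]), 'finger_force': 0.0, 'finger_gap': 0.0855046446436493}
top {'fx': 434.0094, 'fy': 434.0094, 'cx': 321.1185, 'cy': 192.2301, 'R': [[0.0069, -0.9999, 0.0129], [-0.9809, -0.0092, -0.1943], [0.1944, -0.0114, -0.9809]], 't': [-0.0201, 0.5574, 1.4003]}
side {'fx': 468.8095, 'fy': 468.8095, 'cx': 321.2637, 'cy': 198.6688, 'R': [[-0.889, -0.4576, 0.0181], [-0.3273, 0.6071, -0.7241], [0.3204, -0.6496, -0.6895]], 't': [0.4688, 0.244, 1.2503]}
```

View pics/top0.png

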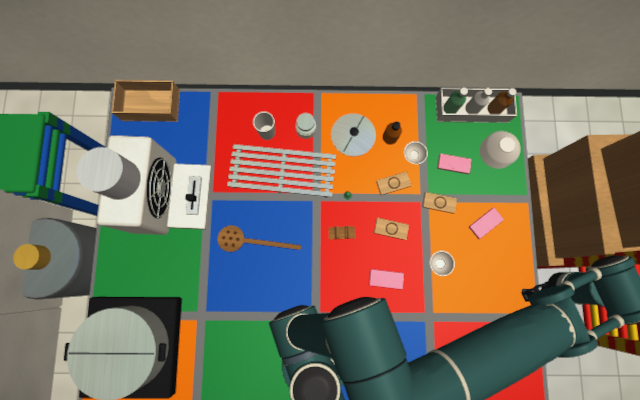

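View pics/side0.png

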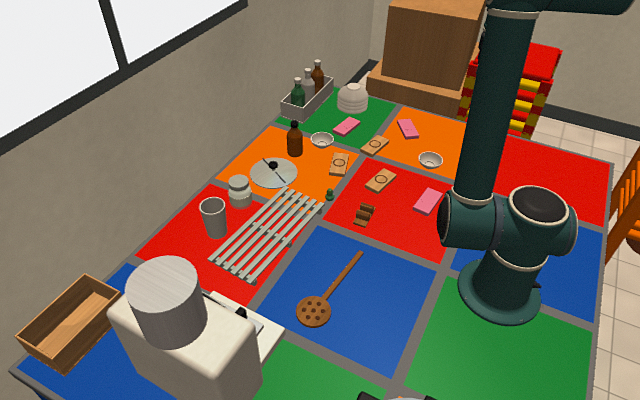

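The top view shows three ringed boards at about (394,183), (440,202) and (391,229). The stand is at (342,232), the rack at (282,170), the selector at (192,197) and the stopper at (347,195). Next I'll measure the boards, stand, rack and selector in both views.

```bash
cat > h.py <<'E'
from plant import robot
import cv2,numpy as np
C={n:{k:np.array(v) for k,v in robot.get_calibration(n).items()} for n in("top","side")}
def ray(n,p):
    c=C[n];d=np.array([(p[0]-c["cx"])/c["fx"],(p[1]-c["cy"])/c["fy"],1.])
    return -c["R"].T@c["t"],c["R"].T@d
def plane(n,pts,z):
    out=[]
    for p in np.reshape(pts,(-1,2)):
        o,d=ray(n,p);out.append(o+d*(z-o[2])/d[2])
    return np.array(out)
def tri(p,q):
    o,d=ray("top",p);o2,d2=ray("side",q)
    s=np.linalg.lstsq(np.stack([d,-d2],1),o2-o,rcond=None)[0]
    a,b=o+s[0]*d,o2+s[1]*d2;return (a+b)/2,np.linalg.norm(a-b)
def pix(n,X):
    c=C[n];v=c["R"]@X+c["t"];return np.array([c["fx"]*v[0]/v[2]+c["cx"],c["fy"]*v[1]/v[2]+c["cy"]])
def rect(n,pts,z):
    w=plane(n,pts,z)[:,:2];(c,s,a)=cv2.minAreaRect((w*1000).astype(np.float32))
    if s[0]<s[1]:s=s[::-1];a+=90
    return np.round([c[0],c[1],s[0],s[1],(a+90)%180-90],1)
def contours(m,amin=60):
    m=cv2.morphologyEx(m,cv2.MORPH_CLOSE,np.ones((3,3)))
    return [c for c in cv2.findContours(m,cv2.RETR_EXTERNAL,cv2.CHAIN_APPROX_NONE)[0] if cv2.contourArea(c)>amin]
def hsv(n):
    im=robot.get_image(n);return im,cv2.cvtColor(im,cv2.COLOR_RGB2HSV)
E
python3 - <<'E'
from h import *
for n in("top","side"):
    im,h=hsv(n)
    if n=="top":
        for p in[(382,188),(435,209),(380,222),(335,232),(282,157),(400,215),(345,130),(192,197),(192,180),(183,205)]:print(p,h[p[1],p[0]])
    else:
        for p in[(335,172),(375,150),(372,188),(360,215),(262,220),(360,240),(262,180)]:print(p,h[p[1],p[0]])
x=cv2.imread("pics/top0.png");y=cv2.imread("pics/side0.png")
a=cv2.resize(x[140:260,165:345],(800,533),interpolation=cv2.INTER_CUBIC)
cv2.imwrite("pics/c1.png",a)
b=np.hstack([cv2.resize(y[270:350,190:290],(400,320),interpolation=cv2.INTER_CUBIC),cv2.resize(y[140:220,330:430],(400,320),interpolation=cv2.INTER_CUBIC)])
cv2.imwrite("pics/c2.png",b)
E
```

```text
(382, 188) [ 17 125 208]
(435, 209) [ 14 163 153]
(380, 222) [ 17 123 208]
(335, 232) [ 13 169 104]
(282, 157) [ 54  19 190]
(400, 215) [  2 204 240]
(345, 130) [ 39  18 180]
(192, 197) [120   8  31]
(192, 180) [ 47  11 200]
(183, 205) [ 30  15 234]
(335, 172) [ 15 146 212]
(375, 150) [ 15 146 218]
(372, 188) [ 15 151 171]
(360, 215) [ 12 165  68]
(262, 220) [ 35  27 180]
(360, 240) [ 18  43 119]
(262, 180) [ 23  37 174]
```

View pics/c1.png

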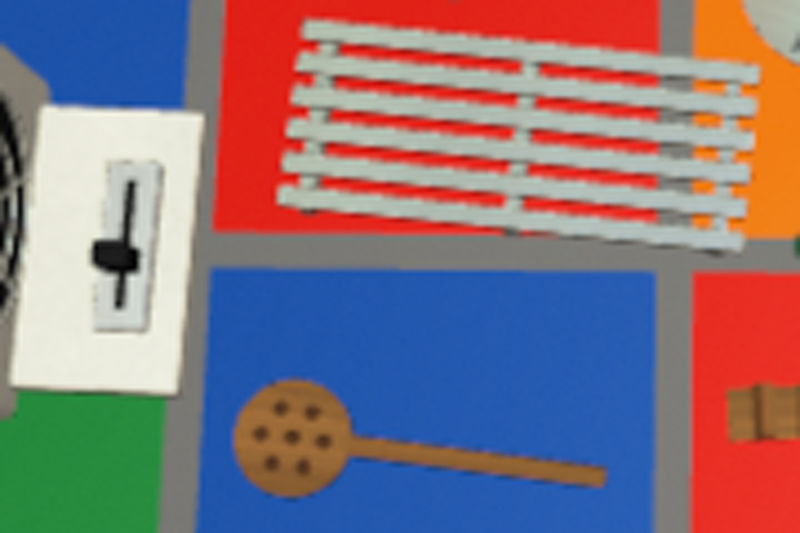

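View pics/c2.png

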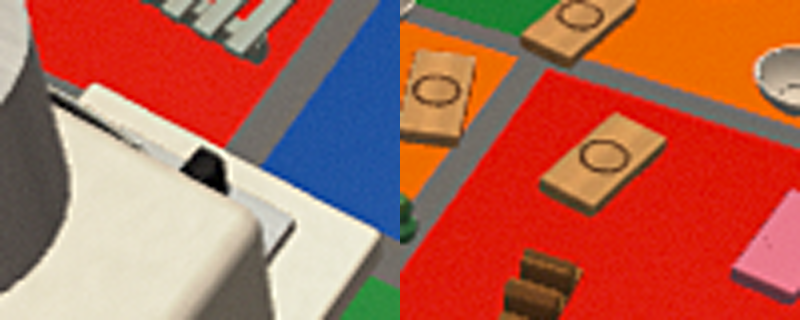

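The crops show the selector grip at about top px (191,197), below the middle of its slot, whose lower end (world -x) should be off. They also show the six slats and the stand's two walls with the slot between them, and the three ring faces are clear. Next come the measurements by colour mask.

```bash
python3 - <<'E'
from h import *
T,hT=hsv("top");S,hS=hsv("side")
def mk(h,lo,hi):return cv2.inRange(h,np.array(lo),np.array(hi))
W={}
for n,h,z in(("top",hT,.016),("side",hS,.016)):
    m=mk(h,(9,80,55),(22,190,255)); 
    roi=np.zeros_like(m)
    if n=="top":roi[160:270,310:470]=255
    else:roi[120:240,300:420]=255
    print(n)
    for c in contours(m&roi):
        M=cv2.moments(c);p=(M['m10']/M['m00'],M['m01']/M['m00'])
        print(np.round(p,1),cv2.contourArea(c),"rect",rect(n,c,z), "z.034",rect(n,c,.034)[:2])
# rings: dark inside
def ringc(n,h,m0,c):
    x,y,w,hh=cv2.boundingRect(c)
    return x,y,w,hh
for n,h in(("top",hT),("side",hS)):
    g=cv2.cvtColor(T if n=="top" else S,cv2.COLOR_RGB2GRAY)
    m=mk(h,(9,80,55),(22,190,255))
    for c in contours(m):
        p=np.mean(c.reshape(-1,2),0)
        if n=="top" and not(370<p[0]<460 and 170<p[1]<245):continue
        if n=="side" and not(325<p[0]<400 and 130<p[1]<195):continue
        hull=cv2.convexHull(c);mm=np.zeros_like(g);cv2.drawContours(mm,[hull],-1,255,-1);mm=cv2.erode(mm,np.ones((5,5)))
        big=cv2.GaussianBlur(g,(0,0),4).astype(float)-g
        ys,xs=np.where((mm>0)&(big>18))
        d=np.hypot(xs-np.median(xs),ys-np.median(ys))
        k=d<15
        print(n,"ring",np.round(cv2.minAreaRect(np.stack([xs[k],ys[k]],1).astype(np.float32)),1) if 0 else (xs[k].mean().round(1),ys[k].mean().round(1),k.sum()))
# selector
m=mk(hT,(0,0,0),(180,255,70));r=np.zeros_like(m);r[176:220,178:208]=255
ys,xs=np.where(m&r);
for y in range(178,215):
    q=xs[ys==y]
    if len(q):print(y,q.min(),q.max(),end=" | ")
print()
m=mk(hS,(0,0,0),(180,255,70));r=np.zeros_like(m);r[300:325,230:252]=255
for c in contours(m&r,20):print("sel side",cv2.boundingRect(c),c.reshape(-1,2)[:,1].min())
# rack: bright gray in region
m=mk(hT,(20,3,140),(110,60,255));r=np.zeros_like(m);r[140:200,222:340]=255
cs=contours(m&r,30);a=np.vstack(cs);print("rack",rect("top",a,.03),rect("top",a,.015))
m=mk(hS,(15,3,135),(110,60,255));r=np.zeros_like(m);r[185:288,205:325]=255
cs=contours(m&r,30);a2=max(cs,key=cv2.contourArea);print("rack side",rect("side",a2,.03),cv2.boxPoints(cv2.minAreaRect(a2)).tolist(),cv2.boxPoints(cv2.minAreaRect(a)).tolist())
E
```

```text
top
[341.5 232.2] 260.5 rect [428.7 -86.   85.   40.7 -89.5] z.034 [426.8 -85. ]
[391.2 228.4] 466.5 rect [ 442.5 -254.7  111.6   52.9   77.9] z.034 [ 440.4 -251.6]
[439.6 204.1] 482.0 rect [ 450.8 -429.   215.   156.1  -11.3] z.034 [ 448.7 -423.8]
[393.8 183.1] 503.5 rect [ 614.6 -236.9  243.6  106.9  -89.5] z.034 [ 610.4 -234. ]
side
[363.7 214.5] 266.0 rect [424.2 -75.6  95.4  46.3 -87.3] z.034 [418.4 -58.7]
[380.2 180.6] 389.5 rect [ 436.3 -246.7  121.9   57.9   78.7] z.034 [ 430.3 -226.8]
[338.7 164.4] 339.5 rect [ 586.6 -247.7  150.1   62.   -72.6] z.034 [ 577.9 -227.7]
[374.1 145.3] 319.0 rect [ 527.1 -414.2  129.    60.9   82.4] z.034 [ 519.5 -391.2]
top ring (np.float64(391.2), np.float64(228.6), np.int64(41))
top ring (np.float64(393.1), np.float64(184.6), np.int64(70))
side ring (np.float64(381.4), np.float64(179.0), np.int64(28))
side ring (np.float64(338.5), np.float64(167.0), np.int64(61))
side ring (np.float64(373.0), np.float64(146.3), np.int64(31))
181 194 194 | 182 194 194 | 183 194 194 | 184 194 194 | 185 193 194 | 186 193 194 | 187 193 194 | 188 193 193 | 189 193 193 | 190 193 193 | 191 193 193 | 192 193 193 | 193 193 193 | 194 187 193 | 195 186 193 | 196 186 195 | 197 186 195 | 198 186 195 | 199 187 195 | 200 189 195 | 201 192 192 | 202 192 192 | 203 192 192 | 204 192 192 | 205 191 192 | 206 191 192 | 207 191 191 | 208 191 191 | 
sel side (235, 307, 12, 12) 307
rack [665.4 111.5 366.9 201.5  84.7] [669.5 112.7 370.7 203.6  84.7]
rack side [669.  117.4 359.3 216.   84.6] [[207.530517578125, 258.6719970703125], [271.5409851074219, 167.0491943359375], [323.469482421875, 203.3280029296875], [259.4590148925781, 294.9508056640625]] [[227.7227783203125, 185.77227783203125], [233.3564453125, 129.43563842773438], [339.9901123046875, 140.0989990234375], [334.3564453125, 196.43563842773438]]
```

```bash
cat > m.py <<'E'
from h import *
def boards(n,h,lo=(12,95,140),hi=(20,172,255)):
    m=cv2.inRange(h,np.array(lo),np.array(hi))
    m=cv2.morphologyEx(m,cv2.MORPH_CLOSE,np.ones((5,5)));m=cv2.morphologyEx(m,cv2.MORPH_OPEN,np.ones((5,5)))
    r=np.zeros_like(m)
    if n=="top":r[120:290,225:480]=255
    else:r[120:300,200:420]=255
    return contours(m&r,120)
if __name__=="__main__":
    for n in("top","side"):
        im,h=hsv(n)
        for c in boards(n,h):
            M=cv2.moments(c);print(n,np.round((M['m10']/M['m00'],M['m01']/M['m00']),1),cv2.contourArea(c),rect(n,c,.016))
E
python3 - <<'E'
from m import *
import runpy;runpy.run_module("m",run_name="__main__")
f=lambda x,y:(165+x/4.444-.5,140+y/4.444-.5)
P=[f(303,20),f(760,66),f(742,249),f(277,206)]
w=plane("top",P,.03);print("rack corners",np.round(w,3).tolist(),"c",w.mean(0))
im,h=hsv("side")
y=im[:,:,::-1];a=cv2.resize(y[180:290,200:400],(800,440),interpolation=cv2.INTER_CUBIC);cv2.imwrite("pics/c3.png",a)
# predicted rack corners in side at z=.03
print("in crop",[np.round((pix("side",q)-[200,180]+.5)*4).tolist() for q in w])
print("ring tri",tri((391.2,228.6),(381,179.3)),tri((393.1,184.6),(338.5,167)))
print("sel",plane("top",[(190.5,197)],.085),"slot ends",plane("top",[(194,180.5),(191,208.5)],.044))
print("fan sel side",tri((190.5,197),(241,309)))
E
```

```text
top [341.5 231.9] 200.0 [428.7 -84.4  81.5  33.9 -89.5]
top [232.9 236.1] 279.5 [411.6 278.   70.4  57.1   2.9]
top [391.1 228.4] 444.5 [ 442.3 -254.7  110.4   51.7   77.9]
top [439.5 202.3] 439.0 [ 533.8 -422.8  112.8   52.9   79.5]
top [393.2 182.9] 438.0 [ 600.7 -266.3  112.8   55.3  -70.9]
side [380.5 179.5] 294.0 [ 437.7 -251.8  107.9   51.3   77.4]
side [338.7 163. ] 276.0 [ 596.1 -264.5  109.3   52.3  -72.6]
side [374.5 144. ] 221.0 [ 529.4 -421.8  109.4   52.4   78.9]
rack corners [[0.731, 0.293, 0.03], [0.697, -0.065, 0.03], [0.551, -0.051, 0.03], [0.582, 0.306, 0.03]] c [0.64013167 0.12067068 0.03      ]
in crop [[24.0, 314.0], [336.0, 20.0], [490.0, 91.0], [198.0, 412.0]]
ring tri (array([ 0.43979465, -0.25587418,  0.01274737]), np.float64(0.004458605371424818)) (array([ 0.59938785, -0.26973155, -0.00844905]), np.float64(0.0009505528151351318))
sel [[0.53168657 0.41073001 0.085     ]] slot ends [[0.59609143 0.41465769 0.044     ]
 [0.50019325 0.41854849 0.044     ]]
fan sel side (array([0.53028163, 0.4099827 , 0.08578776]), np.float64(0.002625261856718726))
```

View pics/c3.png

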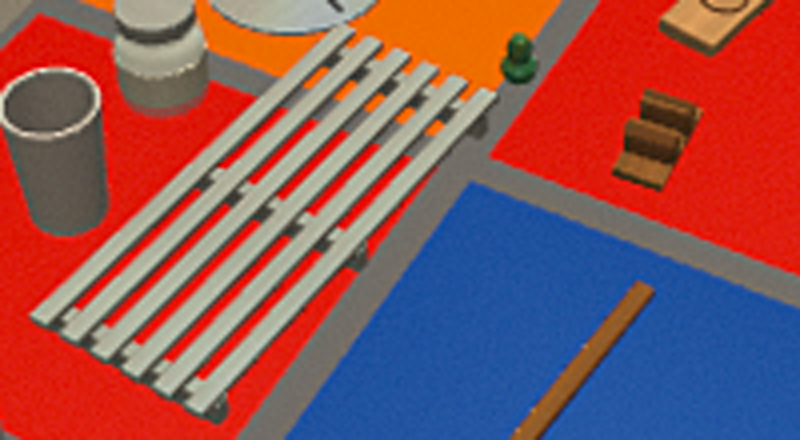

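The 30 mm rack height checks out, because the predicted side corners (24,314), (336,20), (490,91) and (198,412) land on the slat ends. I'll make one close crop of the stand, then start moving.

```bash
cat > go.py <<'E'
from h import *
from scipy.spatial.transform import Rotation as Ro
import sys
def ori(yaw,tilt):
    "closing axis azimuth yaw (deg); tilt (deg) about closing axis; tilt 0 = tool down; tilt>0 rotates +about that axis"
    a=np.radians(yaw);c=np.array([np.cos(a),np.sin(a),0])
    y=c;z=np.array([0,0,-1.]);R0=np.stack([np.cross(y,z),y,z],1)
    return Ro.from_rotvec(np.radians(tilt)*c)*Ro.from_matrix(R0)
def delta(pos,yaw,tilt,s=None):
    s=s or robot.sense();w,x,y,z=s["orientation"];cur=Ro.from_quat([x,y,z,w])
    best=None
    for yy,tt in((yaw,tilt),(yaw+180,-tilt)):
        rv=(ori(yy,tt)*cur.inv()).as_rotvec()
        if best is None or np.linalg.norm(rv)<np.linalg.norm(best):best=rv
    dp=(np.array(pos)-s["position"])/.05;dr=best/.15
    n=max(1,int(np.ceil(max(np.abs(dp).max(),np.abs(dr).max()))))
    print("tot",np.round(dp,2),np.round(dr,2),"rows",n,"each",np.round(np.r_[dp,dr]/n,3).tolist())
if __name__=="__main__":
    a=[float(v) for v in sys.argv[1:]];delta(a[:3],a[3],a[4])
    s=robot.sense();print(np.round(s["position"],4),np.round(s["qpos"],3),"F",np.round(s["ft_force"],1),"gap",round(s["finger_gap"],4),"t",round(s["t"],1))
E
python3 - <<'E'
from h import *
x=cv2.imread("pics/top0.png");y=cv2.imread("pics/side0.png")
a=cv2.resize(x[217:247,322:362],(400,300),interpolation=cv2.INTER_CUBIC)
b=cv2.resize(y[195:235,340:380],(400,400),interpolation=cv2.INTER_CUBIC)
cv2.imwrite("pics/c4.png",np.hstack([cv2.copyMakeBorder(a,0,100,0,0,cv2.BORDER_CONSTANT),b]))
print("stopper",plane("top",[(347,195)],.02))
# wall-top profile along the row in the top image
g=cv2.cvtColor(x,cv2.COLOR_BGR2GRAY)
for r in (227,229,231,233,235,237):print(r,g[r,325:360].tolist())
E
python3 go.py 0.56 0.40 0.24 0 20
```

```text
stopper [[ 0.55558369 -0.10490892  0.02      ]]
227 [100, 101, 101, 106, 108, 107, 108, 108, 101, 83, 77, 95, 109, 109, 106, 104, 103, 104, 103, 90, 85, 92, 83, 99, 108, 102, 101, 101, 102, 107, 107, 105, 105, 106, 106]
229 [100, 100, 99, 101, 104, 104, 105, 105, 100, 85, 77, 94, 110, 108, 106, 105, 105, 106, 107, 96, 88, 97, 82, 99, 109, 109, 109, 108, 109, 112, 108, 106, 106, 106, 107]
231 [101, 101, 101, 113, 113, 111, 110, 110, 106, 92, 73, 91, 110, 110, 109, 110, 110, 110, 110, 96, 89, 97, 80, 100, 110, 108, 108, 109, 109, 111, 111, 105, 106, 106, 107]
233 [102, 101, 101, 111, 109, 109, 109, 109, 106, 91, 74, 91, 110, 110, 110, 111, 112, 111, 112, 99, 90, 98, 80, 96, 110, 112, 114, 115, 114, 114, 112, 106, 106, 107, 106]
235 [101, 101, 101, 109, 107, 117, 117, 117, 118, 103, 74, 89, 109, 110, 113, 118, 119, 119, 118, 105, 92, 100, 83, 94, 110, 112, 113, 113, 112, 113, 115, 106, 106, 107, 107]
237 [101, 101, 102, 110, 112, 112, 113, 113, 113, 101, 72, 80, 97, 101, 106, 113, 114, 114, 115, 101, 82, 90, 72, 84, 105, 109, 110, 110, 110, 113, 116, 106, 107, 107, 108]
tot [ 6.08 20.49 -0.04] [ 2.05 -1.38  7.8 ] rows 21 each [0.29, 0.976, -0.002, 0.098, -0.066, 0.371]
[ 0.2558 -0.6246  0.2422] [-1.219  0.264  1.604 -0.     1.274 -0.037] F [ 0.1  0.1 -0.2] gap 0.0859 t 0.5
```

View pics/c4.png

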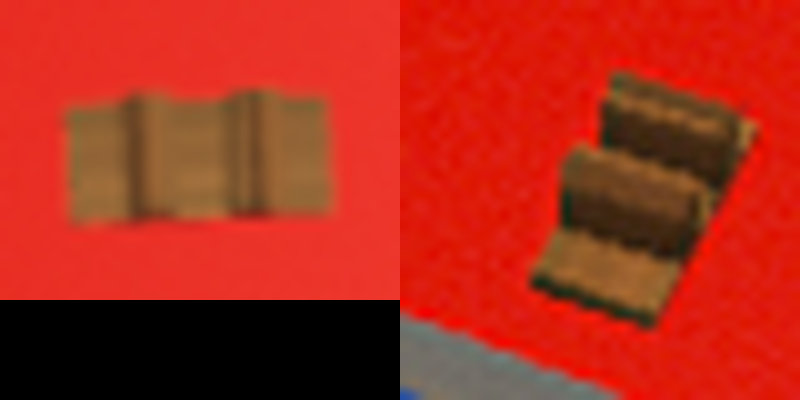

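The crop shows the stand's foot corners at top px about (328.2,227), (354.5,226.2), (354.3,237.7) and (328.2,238.7). The slot's long direction runs along world x.

```bash
python3 - <<'E'
from h import *
f=lambda x,y:(322+x/10-.5,217+y/10-.5)
w=plane("top",[f(67,105),f(330,97),f(329,213),f(68,222)],.008);print(np.round(w,4),w.mean(0))
d=(w[1]+w[2]-w[0]-w[3]);print("y-axis az",np.degrees(np.arctan2(-d[1],-d[0])))
g=lambda x,y:(340+x/10-.5,195+y/10-.5)
s=plane("side",[g(530,280) if 0 else g(130,283),g(255,325)],.008);print("side foot left edge",np.round(s,4), s.mean(0))
# wall tops from the side (z .034): far wall top mid & near wall top mid
print(np.round(plane("side",[g(282,97),g(238,170)],.034),4))
print("top walls",np.round(plane("top",[f(147,150),f(257,150)],.034),4))
E
```

```text
[[ 0.4462 -0.0411  0.008 ]
 [ 0.4497 -0.1309  0.008 ]
 [ 0.4101 -0.1302  0.008 ]
 [ 0.4064 -0.0416  0.008 ]] [ 0.42810506 -0.08594863  0.008     ]
y-axis az 92.32707730236771
side foot left edge [[ 0.4402 -0.0356  0.008 ]
 [ 0.4002 -0.0376  0.008 ]] [ 0.4202096 -0.036609   0.008    ]
[[ 0.4229 -0.1056  0.034 ]
 [ 0.4222 -0.0703  0.034 ]]
top walls [[ 0.4283 -0.0672  0.034 ]
 [ 0.4286 -0.104   0.034 ]]
```

Emit:
jog_arm(
  steps=[-1,0.9,0.9,0,0.1,-0.066,0.37,-1,0.9,0.9,0,0.1,-0.066,0.37,-1,0.9,0.9,0,0.1,-0.066,0.37,-1,0.9,0.9,0,0.1,-0.066,0.37,-1,0.9,0.9,0,0.1,-0.066,0.37],
)

```text
t: 0.95
position: [0.4338, -0.4464, 0.2426]
orientation: [-0.032, 0.944, 0.328, 0.032]
ft_force: [1.2, -0.9, 0.3]
finger_gap: 0.0122
finger_force: 0.0
```

Emit:
jog_arm(
  steps=[-1,0.2,1,0,0.1,-0.066,0.37,-1,0.2,1,0,0.1,-0.066,0.37,-1,0.2,1,0,0.1,-0.066,0.37,-1,0.2,1,0,0.1,-0.066,0.37,-1,0.2,1,0,0.1,-0.066,0.37],
)

```text
t: 1.45
position: [0.4818, -0.2008, 0.2426]
orientation: [-0.063, 0.886, 0.454, 0.063]
ft_force: [0.6, 0.6, 0.7]
finger_gap: -0.0
finger_force: 0.0
```

Emit:
jog_arm(
  steps=[-1,0.1,1,0,0.1,-0.066,0.37,-1,0.1,1,0,0.1,-0.066,0.37,-1,0.1,1,0,0.1,-0.066,0.37,-1,0.1,1,0,0.1,-0.066,0.37,-1,0.1,1,0,0.1,-0.066,0.37],
)

```text
t: 1.95
position: [0.5065, 0.048, 0.2428]
orientation: [-0.093, 0.81, 0.571, 0.092]
ft_force: [1.0, -0.3, -0.4]
finger_gap: 0.0001
finger_force: 0.0
```

```bash
python3 go.py 0.575 0.40 0.16 0 20
```

```text
tot [ 1.37  7.04 -1.66] [ 0.55 -0.4   2.23] rows 8 each [0.171, 0.88, -0.207, 0.068, -0.05, 0.279]
[0.5065 0.048  0.2428] [-0.128 -0.076  1.995  0.279  1.225  0.119] F [ 1.  -0.3 -0.4] gap 0.0001 t 1.9
```

Emit:
jog_arm(
  steps=[-1,0.2,0.9,0,0.069,-0.05,0.28,-1,0.2,0.9,0,0.069,-0.05,0.28,-1,0.2,0.9,0,0.069,-0.05,0.28,-1,0.2,0.9,0,0.069,-0.05,0.28,-1,0.2,0.9,0,0.069,-0.05,0.28],
)

```text
t: 2.45
position: [0.5567, 0.273, 0.2426]
orientation: [-0.112, 0.741, 0.652, 0.112]
ft_force: [1.6, -0.2, 1.0]
finger_gap: 0.0003
finger_force: 0.0
```

Emit:
jog_arm(
  steps=[-1,0.2,0.9,0,0.069,-0.05,0.28,-1,0.2,0.8,0,0.069,-0.05,0.28,-1,0.2,0.8,-0.4,0.069,-0.05,0.28,-1,0,0,-0.8,0,0,0,-1,0,0,-0.6,0,0,0],
)

```text
t: 2.95
position: [0.5862, 0.3975, 0.1507]
orientation: [-0.123, 0.696, 0.697, 0.122]
ft_force: [0.1, 0.0, -1.1]
finger_gap: -0.0001
finger_force: 0.0
```

```bash
python3 go.py 0.585 0.40 0.07 0 20; python3 - <<'E'
from h import *
im=robot.get_image("top");b=robot.get_image("side")
cv2.imwrite("pics/s1.png",np.hstack([cv2.resize(im[140:240,150:250],(400,400)),cv2.resize(b[250:350,180:280],(400,400))])[:,:,::-1])
E
```

```text
tot [-0.02  0.05 -1.61] [ 0.   -0.01 -0.02] rows 2 each [-0.012, 0.025, -0.807, 0.001, -0.004, -0.008]
[0.5862 0.3975 0.1507] [0.41  0.307 1.764 0.392 0.966 0.2  ] F [ 0.1  0.  -1.1] gap -0.0001 t 3.0
```

View pics/s1.png

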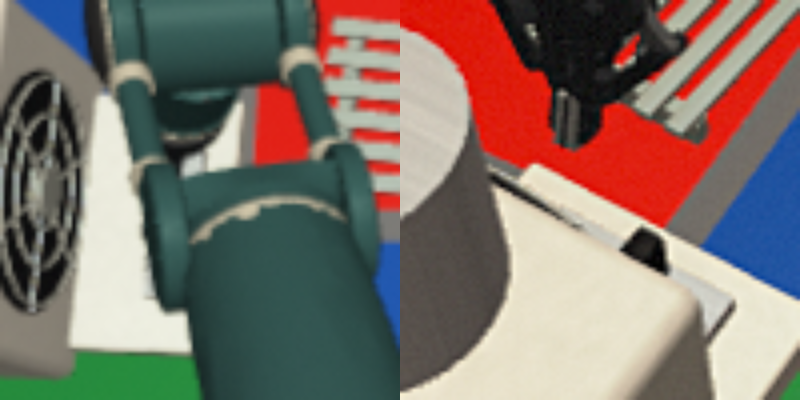

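The fingers hang above the track on the grip's +x side, clear of the housing. I'll go down and push towards -x.

Emit:
jog_arm(
  steps=[-1,0,0.05,-0.8,0,0,0,-1,0,0,-0.8,0,0,0,-1,-0.2,0,0,0,0,0,-1,-0.2,0,0,0,0,0,-1,-0.1,0,0,0,0,0],
)

```text
t: 3.55
position: [0.5622, 0.3994, 0.0756]
orientation: [-0.123, 0.696, 0.696, 0.124]
ft_force: [-0.6, 0.2, 0.0]
finger_gap: -0.0001
finger_force: 0.0
```

Emit:
jog_arm(
  steps=[-1,-0.1,0,0,0,0,0,-1,-0.1,0,0,0,0,0,-1,-0.1,0,0,0,0,0,-1,0,0,0,0,0,0],
)

```text
t: 3.95
position: [0.5468, 0.399, 0.0736]
orientation: [-0.123, 0.696, 0.696, 0.123]
ft_force: [0.9, 0.5, 0.2]
finger_gap: 0.0004
finger_force: 0.4
```

Emit:
jog_arm(
  steps=[-1,-0.1,0,0,0,0,0,-1,-0.1,0,0,0,0,0,-1,0,0,0,0,0,0],
)

```text
t: 4.25
position: [0.5357, 0.3984, 0.072]
orientation: [-0.123, 0.696, 0.696, 0.122]
ft_force: [0.4, -0.6, 0.1]
finger_gap: -0.0002
finger_force: 0.2
```

Emit:
jog_arm(
  steps=[-1,-0.1,0,0,0,0,0,-1,-0.1,0,0,0,0,0,-1,0,0,0,0,0,0],
)

```text
t: 4.55
position: [0.5278, 0.3985, 0.0723]
orientation: [-0.122, 0.697, 0.696, 0.124]
ft_force: [6.4, 1.8, -3.2]
finger_gap: -0.0002
finger_force: 3.1
```

```bash
python3 - <<'E'
from h import *
b=robot.get_image("side");s=robot.sense();print(s["ft_force"],s["position"])
cv2.imwrite("pics/s2.png",cv2.resize(b[270:340,200:290],(720,560))[:,:,::-1])
E
```

```text
[ 5.12329188  1.56386008 -3.31187012] [0.52781125 0.3985379  0.07228221]
```

View pics/s2.png

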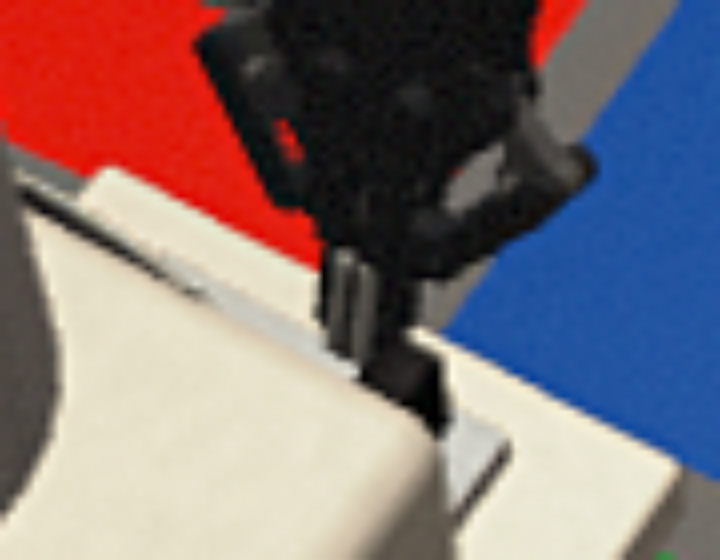

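The finger is touching the grip's +x face. I'll push on until the force rises against the stop.

Emit:
jog_arm(
  steps=[-1,-0.06,0,0,0,0,0,-1,0,0,0,0,0,0],
)

```text
t: 4.8
position: [0.5273, 0.3985, 0.0727]
orientation: [-0.12, 0.697, 0.696, 0.126]
ft_force: [11.2, 0.9, -5.9]
finger_gap: 0.0001
finger_force: 5.8
```

Emit:
jog_arm(
  steps=[-1,-0.06,0,0,0,0,0,-1,0,0,0,0,0,0],
)

```text
t: 5.0
position: [0.5267, 0.3985, 0.073]
orientation: [-0.119, 0.697, 0.695, 0.127]
ft_force: [17.6, 1.8, -11.0]
finger_gap: -0.0001
finger_force: 8.6
```

Emit:
jog_arm(
  steps=[-1,-0.06,0,0,0,0,0,-1,0,0,0,0,0,0],
)

```text
t: 5.2
position: [0.5262, 0.3984, 0.0734]
orientation: [-0.117, 0.697, 0.695, 0.129]
ft_force: [23.2, 2.7, -14.6]
finger_gap: -0.0003
finger_force: 11.5
```

The force climbs with no travel, so this is the off stop. I'll back off, fit the arm's link lengths from the states, and check that the tilted poses can be reached.

Emit:
jog_arm(
  steps=[-1,0.3,0,0.2,0,0,0,-1,0.3,-0.4,0.9,0,0,0,-1,0,-0.9,0.9,0,0,0,1,0,-0.9,0.9,0,0,0,1,0,-0.9,0.6,0,0,0],
)

```text
t: 5.7
position: [0.5465, 0.2662, 0.2262]
orientation: [-0.123, 0.696, 0.697, 0.122]
ft_force: [1.4, -1.3, 1.0]
finger_gap: 0.0284
finger_force: 0.0
```

```bash
cat > ik.py <<'E'
from go import *
from scipy.optimize import least_squares
rx=lambda v:Ro.from_rotvec(v)
def fk(q,p):
    h,a1,L2,L3,e,Lt=p
    R=rx([0,0,q[0]]);x=np.array([0,0,h])+R.apply([a1,0,0])
    R=R*rx([0,q[1],0]);x=x+R.apply([0,0,L2])
    R=R*rx([0,q[2],0]);x=x+R.apply([e,0,L3])
    R=R*rx([0,0,q[3]])*rx([0,q[4],0])*rx([0,0,q[5]]);x=x+R.apply([0,0,Lt])
    return x,R
D=[([-1.219,.264,1.604,0,1.274,-.037],[.2556,-.6240,.2415]),([-.128,-.076,1.995,.279,1.225,.119],[.5065,.048,.2428]),([.41,.307,1.764,.392,.966,.2],[.5862,.3975,.1507])]
s=robot.sense();D.append((s["qpos"],s["position"]))
P=least_squares(lambda p:np.concatenate([fk(q,p)[0]-x for q,x in D]+[.001*(np.array(p)-[.3,0,.4,.4,0,.2])]),[.3,0,.4,.4,0,.2]).x
lo=np.array([-2.63,-.94,.31,-1.31,0,-2.55]);hi=np.array([2.63,2.18,2.57,4.45,2.66,2.55])
def ik(pos,yaw,tilt):
    best=None
    T=ori(yaw,tilt)
    for q0 in ([np.arctan2(pos[1],pos[0]),.2,1.7,0,1.2,0],[np.arctan2(pos[1],pos[0]),.2,1.7,.5,1.2,0],[np.arctan2(pos[1],pos[0]),.2,1.7,-.5,1.2,0]):
        for Rt in(T,T*rx([0,0,np.pi])):
            f=lambda q:np.r_[(fk(q,P)[0]-pos)*5,(Rt.inv()*fk(q,P)[1]).as_rotvec()]
            r=least_squares(f,np.clip(q0,lo+.01,hi-.01),bounds=(lo,hi))
            if best is None or r.cost<best.cost:best=r
    return best.x.round(2),best.cost.round(5)
if __name__=="__main__":
    print("P",P.round(4),[np.round((fk(q,P)[0]-x)*1000,1).tolist() for q,x in D]);w,x,y,z=s["orientation"]
    print("ori err",(Ro.from_quat([x,y,z,w]).inv()*fk(s["qpos"],P)[1]).as_rotvec().round(2))
    for nm,pos,yaw,t in [("A",(.44,-.24,.02),-12,-30),("B",(.53,-.41,.02),-11,-30),("C",(.6,-.25,.02),18,-30),("std",(.427,-.09,.085),2.3,60),("std45",(.427,-.09,.085),2.3,45),("re45",(.427,-.09,.085),2.3,-45),("re60",(.427,-.09,.085),2.3,-60),("re60h",(.427,-.06,.25),2.3,-60),("pl",(.64,.0,.06),-5.4,30),("pl2",(.64,.24,.06),-5.4,30),("pl45",(.64,.24,.06),-5.4,45)]:
        print(nm,*ik(np.array(pos),yaw,t))
E
python3 ik.py; python3 -c "
from h import *
im=robot.get_image('top');h=cv2.cvtColor(im,cv2.COLOR_RGB2HSV)
for y in range(178,216):
    x=np.where(h[y,180:206,2]<75)[0]+180
    if len(x):print(y,x.min(),x.max(),end=' | ')
"
```

```text
P [ 0.3871 -0.0251  0.5065  0.6054  0.0414  0.4182] [[-23.5, -8.4, -0.6], [-1.1, -3.8, -0.1], [-0.7, 0.3, -0.5], [0.8, 2.6, 1.2]]
ori err [ 0.   -0.   -1.57]
A [-0.07  0.3   2.14 -0.68  0.91 -0.95] 0.0
B [-0.34  0.47  1.88 -0.72  0.84  1.92] 0.0
C [-0.1   0.38  2.03 -0.81  0.68  1.79] 0.0
std [-0.8   0.65  1.81  0.62  1.59  0.44] 0.0
std45 [-0.72  0.44  1.93  0.55  1.4   0.54] 0.0
re45 [ 0.46  0.27  2.18 -0.77  1.2  -0.67] 0.0
re60 [ 0.58  0.49  2.1  -0.86  1.37 -0.47] 0.0
re60h [ 0.63  0.2   2.07 -0.8   1.61 -0.68] 0.0
pl [-0.32  0.48  1.77  0.58  1.1   1.02] 0.0
pl2 [ 0.05  0.43  1.84  0.68  0.91 -1.87] 0.0
pl45 [-0.09  0.53  1.86  0.97  1.03 -2.21] 0.0
181 194 194 | 182 194 194 | 183 194 194 | 184 194 194 | 185 193 194 | 186 193 194 | 187 193 194 | 188 193 193 | 189 193 193 | 190 193 193 | 191 193 193 | 192 193 193 | 193 193 193 | 194 193 193 | 195 192 193 | 196 192 193 | 197 192 193 | 198 192 192 | 199 192 192 | 200 192 192 | 201 192 192 | 202 186 192 | 203 185 193 | 204 185 194 | 205 185 194 | 206 185 194 | 207 186 194 | 208 187 194 |
```

Selector is at the bottom of its slot (rows 202–208). Next are the boards.

```bash
python3 m.py; python3 go.py 0.443 -0.225 0.20 -12.3 -30
```

```text
top [340.9 232. ] 216.5 [428.7 -84.4  81.5  33.9 -89.5]
top [391.1 228.4] 442.5 [ 442.4 -254.6  110.2   51.7   78.3]
top [439.5 202.3] 439.0 [ 533.8 -422.8  112.8   52.9   79.5]
top [393.1 182.9] 439.0 [ 600.7 -266.3  112.8   55.3  -70.9]
side [380.5 179.5] 294.0 [ 437.7 -251.8  107.9   51.3   77.4]
side [338.7 163. ] 276.0 [ 596.1 -264.5  109.3   52.3  -72.6]
side [374.5 144. ] 221.0 [ 529.4 -421.8  109.4   52.4   78.9]
tot [-2.1  -9.8  -0.54] [-5.8   0.65 -1.33] rows 10 each [-0.21, -0.98, -0.054, -0.58, 0.065, -0.133]
[0.5482 0.2652 0.227 ] [0.223 0.087 1.878 0.379 1.122 0.069] F [ 0.2  0.3 -1.2] gap 0.0511 t 5.8
```

Emit:
jog_arm(
  steps=[0.65,-0.21,-0.98,0,-0.58,0.065,-0.133,0.65,-0.21,-0.98,0,-0.58,0.065,-0.133,0.65,-0.21,-0.98,0,-0.58,0.065,-0.133,0.65,-0.21,-0.98,0,-0.58,0.065,-0.133,0.65,-0.21,-0.98,0,-0.58,0.065,-0.133],
)

```text
t: 6.35
position: [0.493, 0.0216, 0.2228]
orientation: [0.019, 0.743, 0.668, -0.044]
ft_force: [0.5, 0.4, -0.4]
finger_gap: 0.0703
finger_force: 0.0
```

Emit:
jog_arm(
  steps=[0.65,-0.21,-0.98,-0.2,-0.58,0.065,-0.133,0.65,-0.21,-0.98,-0.2,-0.58,0.065,-0.133,0.65,-0.21,-0.98,-0.2,-0.58,0.065,-0.133,0.65,-0.21,-0.98,-0.2,-0.58,0.065,-0.133,0.65,-0.21,-0.98,-0.2,-0.58,0.065,-0.133],
)

```text
t: 6.85
position: [0.4421, -0.2177, 0.1736]
orientation: [0.161, 0.751, 0.606, -0.205]
ft_force: [0.2, 0.3, -0.0]
finger_gap: 0.0704
finger_force: 0.0
```

```bash
python3 go.py 0.444 -0.234 0.04 -12.3 -30
```

```text
tot [ 0.04 -0.33 -2.67] [ 0.02 -0.05  0.  ] rows 3 each [0.013, -0.109, -0.891, 0.005, -0.017, 0.0]
[ 0.4421 -0.2177  0.1736] [-0.16   0.004  2.122 -0.589  1.13   0.34 ] F [ 0.2  0.3 -0. ] gap 0.0704 t 6.8
```

Emit:
jog_arm(
  steps=[0.65,0,-0.15,-0.9,0,-0.02,0,0.65,0,-0.15,-0.9,0,-0.02,0,0.65,0,0,-0.8,0,0,0,0.65,0,0,-0.3,0,0,0,0.65,0,0,-0.2,0,0,0],
)

```text
t: 7.35
position: [0.4414, -0.2313, 0.0181]
orientation: [0.161, 0.752, 0.606, -0.203]
ft_force: [-0.0, -0.8, -0.5]
finger_gap: 0.0705
finger_force: 0.0
```

```bash
python3 go.py 0.444 -0.234 0.012 -12.3 -30;python3 -c "
from h import *
b=robot.get_image('side');cv2.imwrite('pics/a1.png',cv2.resize(b[130:230,330:450],(720,600))[:,:,::-1])"
```

```text
tot [ 0.05 -0.05 -0.12] [-0.   -0.03  0.  ] rows 1 each [0.051, -0.053, -0.122, -0.005, -0.026, 0.003]
[ 0.4414 -0.2313  0.0181] [-0.191  0.246  2.209 -0.728  0.85   0.559] F [-0.  -0.8 -0.5] gap 0.0705 t 7.3
```

View pics/a1.png

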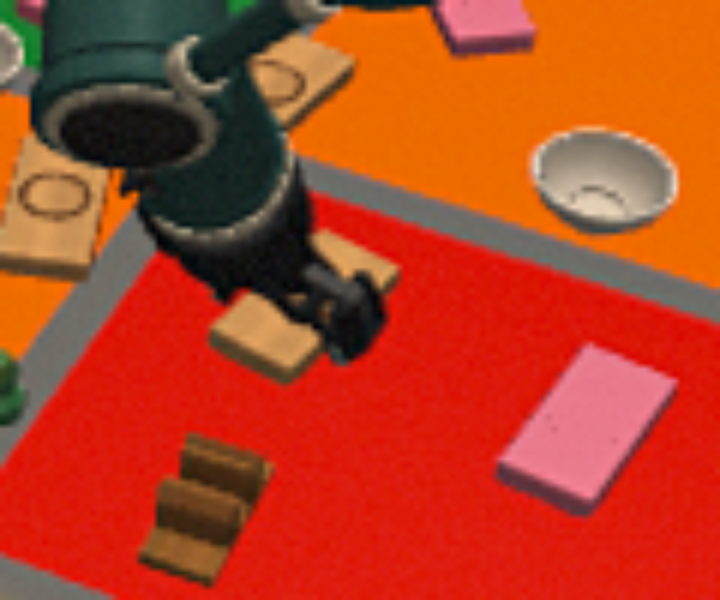

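The fingers straddle the board, the near one being on its -x edge, just past centre. I'll lower 5 mm and close.

Emit:
jog_arm(
  steps=[0.65,0,0,-0.1,0,0,0,0.65,0,0,0,0,0,0,-0.2,0,0,0,0,0,0,-0.2,0,0,0,0,0,0,-0.2,0,0,0,0,0,0],
  newtons=50,
)

```text
t: 7.9
position: [0.4451, -0.2326, 0.0174]
orientation: [0.164, 0.753, 0.605, -0.2]
ft_force: [-0.2, 3.3, 7.2]
finger_gap: 0.0523
finger_force: 52.7
```

Emit:
jog_arm(
  steps=[-0.2,0,0,0.2,0,0,0,-0.2,0,0,0.8,0,0,0,-0.2,0,0,0.8,0,0,0,-0.2,0,0,0.8,0,0,0,-0.2,0,0,0.6,0,0,0],
)

```text
t: 8.4
position: [0.4439, -0.2325, 0.179]
orientation: [0.164, 0.753, 0.605, -0.2]
ft_force: [0.8, -1.0, -1.1]
finger_gap: 0.0518
finger_force: 52.6
```

```bash
python3 go.py 0.44 -0.2 0.22 2.3 60;python3 m.py
```

```text
tot [-0.08  0.65  0.82] [10.45 -0.9   1.36] rows 11 each [-0.007, 0.059, 0.075, 0.95, -0.082, 0.124]
[ 0.4439 -0.2325  0.179 ] [-0.192 -0.003  2.116 -0.59   1.115  0.314] F [ 0.8 -1.  -1.1] gap 0.0518 t 8.4
top [233.  236.8] 316.5 [411.3 276.3  71.1  60.4   2.9]
top [404.2 223.7] 432.0 [ 458.6 -297.4  100.    58.2   78.2]
top [439.5 202.3] 439.0 [ 533.8 -422.8  112.8   52.9   79.5]
top [393.5 182.5] 421.0 [ 601.3 -266.5  112.3   53.5  -72.6]
side [338.7 163. ] 276.0 [ 596.1 -264.5  109.3   52.3  -72.6]
side [374.4 145.1] 200.5 [ 523.1 -412.7   93.9   67.9   77.4]
```

Emit:
jog_arm(
  steps=[-0.2,-0.03,0.25,0.04,0.95,-0.082,0.124,-0.2,-0.03,0.25,0.04,0.95,-0.082,0.124,-0.2,-0.03,0.25,0.04,0.95,-0.082,0.124,-0.2,-0.03,0.25,0.04,0.95,-0.082,0.124,-0.2,-0.03,0.25,0.04,0.95,-0.082,0.124],
)

```text
t: 9.0
position: [0.4359, -0.1693, 0.1864]
orientation: [-0.084, 0.739, 0.666, 0.056]
ft_force: [-0.9, -0.2, -1.9]
finger_gap: 0.052
finger_force: 52.5
```

Emit:
jog_arm(
  steps=[-0.2,-0.03,0.25,0.04,0.95,-0.082,0.124,-0.2,-0.03,0.25,0.04,0.95,-0.082,0.124,-0.2,-0.03,0.25,0.04,0.95,-0.082,0.124,-0.2,-0.03,0.25,0.04,0.95,-0.082,0.124,-0.2,-0.03,0.25,0.04,0.95,-0.082,0.124],
)

```text
t: 9.5
position: [0.4283, -0.1076, 0.1958]
orientation: [-0.319, 0.63, 0.64, 0.302]
ft_force: [-0.5, -0.3, -1.1]
finger_gap: 0.0523
finger_force: 52.5
```

Emit:
jog_arm(
  steps=[-0.2,-0.03,0.25,0.04,0.95,-0.082,0.124,-0.2,0,0,0,0,0,0],
)

```text
t: 9.7
position: [0.4249, -0.0941, 0.194]
orientation: [-0.365, 0.6, 0.623, 0.346]
ft_force: [-0.4, -0.5, -1.0]
finger_gap: 0.0524
finger_force: 52.6
```

```bash
python3 go.py 0.4255 -0.0961 0.0855 2.3 60;python3 -c "
from h import *
b=robot.get_image('side');a=robot.get_image('top');cv2.imwrite('pics/a2.png',np.hstack([cv2.resize(b[140:240,310:410],(400,400)),cv2.resize(a[170:270,300:400],(400,400))])[:,:,::-1])"
```

```text
tot [ 0.01 -0.04 -2.17] [-0.04 -0.05 -0.01] rows 3 each [0.004, -0.013, -0.724, -0.012, -0.016, -0.003]
[ 0.4249 -0.0941  0.194 ] [-0.765  0.32   1.977  0.65   1.713 -1.015] F [-0.4 -0.5 -1. ] gap 0.0524 t 9.7
```

View pics/a2.png

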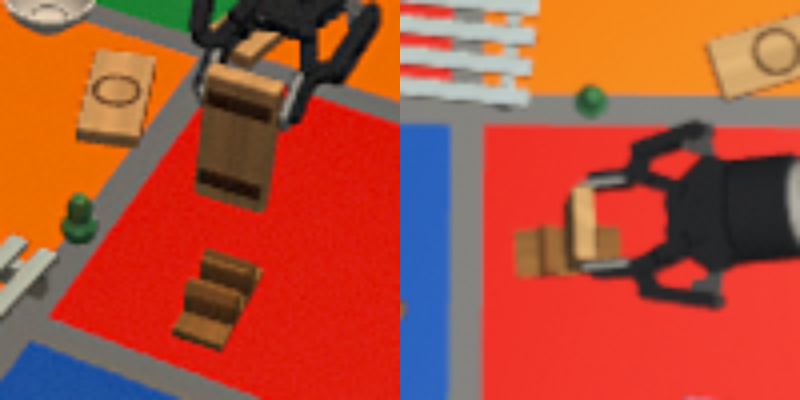

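The board hangs upright with its battens towards +y, above and slightly -y of the slot. I'll measure its top edge against the slot.

```bash
cat > up.py <<'E'
from h import *
import sys
z=float(sys.argv[1])
for n,box in(("top",(320,205,375,260)),("side",(300,100,400,240))):
    im,h=hsv(n)
    m=cv2.inRange(h,np.array((11,60,185)),np.array((21,160,255)));r=np.zeros_like(m);x0,y0,x1,y1=box;r[y0:y1,x0:x1]=255
    for c in cv2.findContours(m&r,cv2.RETR_EXTERNAL,cv2.CHAIN_APPROX_NONE)[0]:
        if cv2.contourArea(c)>40:
            M=cv2.moments(c);p=(M['m10']/M['m00'],M['m01']/M['m00']);print(n,np.round(p,1),cv2.contourArea(c),rect(n,c,z),np.round(plane(n,[p],z),4))
E
python3 up.py .2286
```

```text
top [345.9 224.9] 64.0 [428.3 -86.1  50.1  14.    3.4] [[ 0.427  -0.0862  0.2286]]
side [338.9 162.7] 264.0 [491.6 -25.8  84.5  40.3 -73.2] [[ 0.4911 -0.0245  0.2286]]
```

Emit:
jog_arm(
  steps=[-0.2,0,0,-0.7,0,0,0,-0.2,0,-0.01,-0.5,-0.04,-0.05,0,-0.2,0,0,-0.3,0,0,0,-0.2,0,0,-0.2,0,0,0,-0.2,0,0,-0.1,0,0,0],
)

```text
t: 10.4
position: [0.4272, -0.0954, 0.1076]
orientation: [-0.356, 0.599, 0.628, 0.346]
ft_force: [0.3, -0.2, -0.8]
finger_gap: 0.0523
finger_force: 55.4
```

Emit:
jog_arm(
  steps=[-0.2,0,0,-0.1,0,0,0,-0.2,0,0,-0.1,0,0,0,-0.2,0,0,0,0,0,0],
)

```text
t: 10.7
position: [0.4269, -0.0954, 0.0974]
orientation: [-0.357, 0.599, 0.628, 0.346]
ft_force: [-0.0, 0.4, 0.9]
finger_gap: 0.0521
finger_force: 55.4
```

Emit:
jog_arm(
  steps=[-0.2,0,0,-0.1,0,0,0,-0.2,0,0,-0.06,0,0,0,-0.2,0,0,0,0,0,0],
)

```text
t: 11.0
position: [0.4267, -0.0952, 0.0892]
orientation: [-0.357, 0.599, 0.628, 0.346]
ft_force: [-0.5, -0.5, -0.2]
finger_gap: 0.0523
finger_force: 55.4
```

Emit:
jog_arm(
  steps=[-0.2,0,0,-0.06,0,0,0,-0.2,0,0,0,0,0,0],
)

```text
t: 11.2
position: [0.4271, -0.0951, 0.088]
orientation: [-0.357, 0.598, 0.628, 0.347]
ft_force: [-0.3, -0.9, 7.2]
finger_gap: 0.0521
finger_force: 55.8
```

The board is on the slot floor with 7 N of contact. I'll open and retreat along the tool axis.

Emit:
jog_arm(
  steps=[0.3,0,0,0,0,0,0,0.75,0,0,0,0,0,0,0.75,0,0,0,0,0,0,0.75,0,-0.4,0.23,0,0,0,0.75,0,-0.8,0.46,0,0,0],
)

```text
t: 11.7
position: [0.425, -0.1527, 0.1201]
orientation: [-0.36, 0.598, 0.627, 0.346]
ft_force: [2.0, -0.4, -0.1]
finger_gap: 0.0746
finger_force: 0.0
```

Emit:
jog_arm(
  steps=[0.75,0,-0.8,0.6,0,0,0,0.75,0,-0.3,1,0,0,0,0.75,0,0,1,0,0,0],
)

```text
t: 12.0
position: [0.4267, -0.2117, 0.2496]
orientation: [-0.357, 0.6, 0.627, 0.346]
ft_force: [0.1, 0.4, 0.1]
finger_gap: 0.0748
finger_force: 0.0
```

```bash
python3 up.py .120; python3 go.py 0.427 0.02 0.24 2.3 -50;python3 m.py|grep top
```

```text
top [343.8 228.8] 52.5 [ 4.289e+02 -8.770e+01  4.750e+01  1.260e+01 -1.000e-01] [[ 0.428  -0.0871  0.12  ]]
side [338.9 162.7] 263.5 [ 545.1 -148.4   95.9   45.5  -72.6] [[ 0.5446 -0.1469  0.12  ]]
side [374.5 144.2] 136.5 [ 484.9 -289.4   96.1   44.7   78.2] [[ 0.4846 -0.2865  0.12  ]]
tot [-0.04  4.65 -0.3 ] [-12.69  -0.45  -0.11] rows 13 each [-0.003, 0.358, -0.023, -0.976, -0.035, -0.009]
[ 0.429  -0.2125  0.2551] [-0.89   0.372  1.757  0.577  1.885 -1.021] F [ 0.8 -0.5 -0. ] gap 0.0748 t 12.1
top [232.9 237.9] 360.5 [406.2 276.   81.4  60.4   2.9]
top [341.3 231.2] 255.0 [437.8 -84.   82.9  56.4 -86.5]
top [438.2 199.6] 269.5 [ 545.4 -427.2  108.1   42.   -89.5]
top [393.1 182.9] 441.5 [ 600.2 -264.7  116.1   55.3  -70.9]
```

The board stands upright in the slot at (0.428,-0.087). Next I swing over to the +y side to regrip it.

Emit:
jog_arm(
  steps=[0.7,0,0.33,0,-0.95,-0.034,-0.008,0.7,0,0.33,0,-0.95,-0.034,-0.008,0.7,0,0.33,0,-0.95,-0.034,-0.008,0.7,0,0.33,0,-0.95,-0.034,-0.008,0.7,0,0.33,0,-0.95,-0.034,-0.008],
)

```text
t: 12.7
position: [0.4262, -0.1266, 0.2475]
orientation: [-0.115, 0.684, 0.712, 0.112]
ft_force: [0.4, -0.7, 0.1]
finger_gap: 0.0724
finger_force: 0.0
```

Emit:
jog_arm(
  steps=[0.7,0,0.33,0,-0.95,-0.034,-0.008,0.7,0,0.33,0,-0.95,-0.034,-0.008,0.7,0,0.33,0,-0.95,-0.034,-0.008,0.7,0,0.33,0,-0.95,-0.034,-0.008,0.7,0,0.33,0,-0.95,-0.034,-0.008],
)

```text
t: 13.2
position: [0.4263, -0.044, 0.2484]
orientation: [0.141, 0.681, 0.706, -0.134]
ft_force: [-0.6, -0.6, 0.4]
finger_gap: 0.0725
finger_force: 0.0
```

Emit:
jog_arm(
  steps=[0.7,0,0.33,-0.2,-0.95,-0.034,-0.008,0.7,0,0.33,-0.2,-0.95,-0.034,-0.008,0.7,0,0.33,-0.3,-0.95,-0.034,-0.008,0.7,0,0.33,-0.3,-0.95,-0.034,-0.008,0.7,0,0,0,0,0,0],
)

```text
t: 13.7
position: [0.4231, 0.0227, 0.1898]
orientation: [0.33, 0.611, 0.641, -0.328]
ft_force: [-0.2, -1.1, -1.0]
finger_gap: 0.0725
finger_force: 0.0
```

```bash
python3 go.py 0.428 -0.0105 0.13 2.3 -55; python3 up.py .12 | grep top
```

```text
tot [ 0.1  -0.66 -1.2 ] [ 0.05 -0.11  0.01] rows 2 each [0.049, -0.332, -0.598, 0.025, -0.056, 0.004]
[0.4231 0.0227 0.1898] [ 0.576  0.172  2.12  -0.78   1.518  0.854] F [-0.2 -1.1 -1. ] gap 0.0725 t 13.7
top [343.6 228.5] 47.5 [ 4.289e+02 -8.770e+01  4.750e+01  1.260e+01 -1.000e-01] [[ 0.429  -0.0866  0.12  ]]
```

Emit:
jog_arm(
  steps=[0.7,0.06,-0.34,-0.6,0.025,-0.056,0,0.7,0.05,-0.33,-0.6,0.025,-0.056,0,0.7,0,0,0,0,0,0,0.7,0,-0.5,-0.35,0,0,0,0.7,0,-0.4,-0.28,0,0,0],
)

```text
t: 14.3
position: [0.4339, -0.0579, 0.1099]
orientation: [0.335, 0.624, 0.635, -0.31]
ft_force: [-0.4, -0.5, 0.2]
finger_gap: 0.0726
finger_force: 0.0
```

Emit:
jog_arm(
  steps=[0.7,0,-0.4,-0.28,0,0,0,0.7,0,0,0,0,0,0],
)

```text
t: 14.5
position: [0.4315, -0.0794, 0.0948]
orientation: [0.334, 0.623, 0.634, -0.312]
ft_force: [0.1, -0.2, -0.0]
finger_gap: 0.0728
finger_force: 0.0
```

```bash
python3 go.py 0.428 -0.076 0.084 2.3 -55;python3 -c "
from h import *
b=robot.get_image('side');a=robot.get_image('top');cv2.imwrite('pics/a3.png',np.hstack([cv2.resize(b[150:250,310:410],(400,400)),cv2.resize(a[180:280,290:390],(400,400))])[:,:,::-1])"
```

```text
tot [-0.07  0.07 -0.22] [-0.08  0.13  0.08] rows 1 each [-0.07, 0.067, -0.216, -0.076, 0.133, 0.082]
[ 0.4315 -0.0794  0.0948] [ 0.379  0.252  2.256 -0.939  1.256  0.967] F [ 0.1 -0.2 -0. ] gap 0.0728 t 14.5
```

View pics/a3.png

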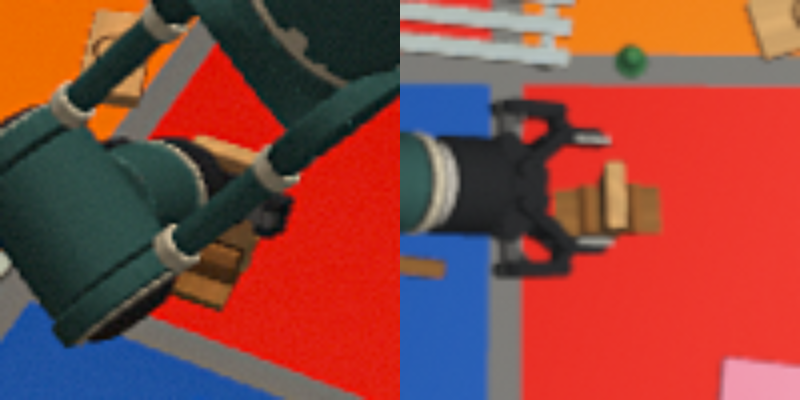

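The fingers straddle the upright board and the tips reach its plane. I'll make a small orientation trim and close.

Emit:
jog_arm(
  steps=[0.7,-0.05,0,-0.16,-0.07,0.13,0.08,0.7,0,0,0,0,0,0,-0.2,0,0,0,0,0,0,-0.2,0,0,0,0,0,0,-0.2,0,0,0,0,0,0],
  newtons=50,
)

```text
t: 15.1
position: [0.4302, -0.077, 0.0859]
orientation: [0.334, 0.613, 0.641, -0.319]
ft_force: [-0.7, -0.2, 3.8]
finger_gap: 0.0522
finger_force: 51.5
```

```bash
python3 go.py 0.428 -0.076 0.24 2.3 -55; python3 up.py .12|grep top
```

```text
tot [-0.04  0.02  3.08] [ 0.   -0.   -0.03] rows 4 each [-0.011, 0.005, 0.77, 0.0, -0.0, -0.007]
[ 0.4302 -0.077   0.0859] [ 0.39   0.276  2.257 -0.946  1.254  0.969] F [-0.7 -0.2  3.8] gap 0.0522 t 15.1
top [344.5 227.1] 45.0 [ 4.337e+02 -8.930e+01  5.060e+01  9.500e+00 -2.000e-01] [[ 0.4332 -0.0892  0.12  ]]
```

Emit:
jog_arm(
  steps=[-0.2,0,0,0.3,0,0,0,-0.2,0,0,0.7,0,0,0,-0.2,0,0,0.9,0,0,0,-0.2,0,0,0.9,0,0,0,-0.2,0,0,0,0,0,0],
)

```text
t: 15.7
position: [0.4332, -0.0763, 0.231]
orientation: [0.336, 0.615, 0.64, -0.315]
ft_force: [0.1, 0.7, -1.2]
finger_gap: 0.052
finger_force: 52.1
```

```bash
python3 go.py 0.650 0.223 0.20 -5.4 35; python3 m.py | grep top
```

```text
tot [ 4.34  5.99 -0.62] [10.46 -0.2  -0.67] rows 11 each [0.394, 0.544, -0.056, 0.95, -0.018, -0.061]
[ 0.4332 -0.0763  0.231 ] [ 0.389  0.018  2.192 -0.891  1.444  0.715] F [ 0.1  0.7 -1.2] gap 0.052 t 15.7
top [439.5 202.3] 439.0 [ 533.8 -422.8  112.8   52.9   79.5]
top [393.1 182.9] 439.0 [ 600.7 -266.3  112.8   55.3  -70.9]
```

Emit:
jog_arm(
  steps=[-0.2,0.39,0.54,0,0.95,-0.018,-0.061,-0.2,0.39,0.54,0,0.95,-0.018,-0.061,-0.2,0.39,0.54,0,0.95,-0.018,-0.061,-0.2,0.39,0.54,0,0.95,-0.018,-0.061,-0.2,0.39,0.54,0,0.95,-0.018,-0.061],
)

```text
t: 16.3
position: [0.5277, 0.0592, 0.2238]
orientation: [0.093, 0.708, 0.696, -0.078]
ft_force: [0.1, 0.3, -1.1]
finger_gap: 0.052
finger_force: 52.2
```

Emit:
jog_arm(
  steps=[-0.2,0.39,0.54,0,0.95,-0.018,-0.061,-0.2,0.39,0.54,0,0.95,-0.018,-0.061,-0.2,0.39,0.54,0,0.95,-0.018,-0.061,-0.2,0.39,0.54,0,0.95,-0.018,-0.061,-0.2,0.39,0.54,0,0.95,-0.018,-0.061],
)

```text
t: 16.8
position: [0.6254, 0.1933, 0.2235]
orientation: [-0.157, 0.712, 0.662, 0.172]
ft_force: [-1.7, 1.4, -0.8]
finger_gap: 0.0523
finger_force: 52.2
```

Emit:
jog_arm(
  steps=[-0.2,0.39,0.54,0,0.95,-0.018,-0.061,-0.2,0,0,-0.6,0,0,0,-0.2,0,0,-0.6,0,0,0,-0.2,0,0,0,0,0,0],
)

```text
t: 17.2
position: [0.6393, 0.219, 0.1563]
orientation: [-0.207, 0.704, 0.645, 0.214]
ft_force: [-1.7, 0.9, -1.5]
finger_gap: 0.0521
finger_force: 52.2
```

```bash
python3 go.py 0.650 0.223 0.049 -5.4 35
```

```text
tot [ 0.21  0.08 -2.15] [ 0.03 -0.11 -0.08] rows 3 each [0.071, 0.026, -0.716, 0.01, -0.036, -0.026]
[0.6393 0.219  0.1563] [ 0.005  0.302  1.84   0.701  1.075 -0.276] F [-1.7  0.9 -1.5] gap 0.0521 t 17.2
```

Emit:
jog_arm(
  steps=[-0.2,0.07,0.03,-0.6,0.01,-0.036,-0.026,-0.2,0.07,0.03,-0.6,0.01,-0.036,-0.026,-0.2,0.07,0.02,-0.5,0.01,-0.036,-0.026,-0.2,0,0,-0.2,0,0,0,-0.2,0,0,0,0,0,0],
)

```text
t: 17.7
position: [0.6533, 0.2239, 0.0685]
orientation: [-0.2, 0.704, 0.643, 0.227]
ft_force: [0.4, 0.6, -0.7]
finger_gap: 0.0521
finger_force: 52.2
```

```bash
python3 go.py 0.650 0.223 0.049 -5.4 35
```

```text
tot [-0.07 -0.02 -0.39] [-0.01  0.07 -0.  ] rows 1 each [-0.066, -0.018, -0.389, -0.01, 0.069, -0.001]
[0.6533 0.2239 0.0685] [ 0.01   0.42   1.873  0.788  0.937 -0.41 ] F [ 0.4  0.6 -0.7] gap 0.0521 t 17.7
```

Emit:
jog_arm(
  steps=[-0.2,-0.06,0,-0.2,0,0.07,0,-0.2,0,0,-0.1,0,0,0,-0.2,0,0,0,0,0,0],
)

```text
t: 18.0
position: [0.6518, 0.2238, 0.0555]
orientation: [-0.201, 0.705, 0.642, 0.224]
ft_force: [-0.7, 0.2, -0.9]
finger_gap: 0.0518
finger_force: 52.2
```

Emit:
jog_arm(
  steps=[-0.2,0,0,-0.06,0,0,0,-0.2,0,0,0,0,0,0],
)

```text
t: 18.2
position: [0.652, 0.2238, 0.0526]
orientation: [-0.201, 0.705, 0.642, 0.225]
ft_force: [-0.0, 0.3, -1.3]
finger_gap: 0.0521
finger_force: 52.2
```

Emit:
jog_arm(
  steps=[-0.2,0,0,-0.04,0,0,0,-0.2,0,0,0,0,0,0],
)

```text
t: 18.4
position: [0.6519, 0.2237, 0.0504]
orientation: [-0.201, 0.705, 0.642, 0.224]
ft_force: [0.2, 0.0, -0.4]
finger_gap: 0.052
finger_force: 52.2
```

Emit:
jog_arm(
  steps=[-0.2,0,0,-0.04,0,0,0,-0.2,0,0,0,0,0,0],
)

```text
t: 18.6
position: [0.6522, 0.2239, 0.0492]
orientation: [-0.202, 0.705, 0.642, 0.225]
ft_force: [-0.8, -1.3, 3.1]
finger_gap: 0.0521
finger_force: 52.6
```

Emit:
jog_arm(
  steps=[-0.2,0,0,-0.03,0,0,0,-0.2,0,0,0,0,0,0],
)

```text
t: 18.8
position: [0.6523, 0.2239, 0.0491]
orientation: [-0.202, 0.704, 0.642, 0.225]
ft_force: [-4.9, -3.8, 9.9]
finger_gap: 0.052
finger_force: 53.6
```

Contact at the expected height, so I release and back off.

Emit:
jog_arm(
  steps=[0.2,0,0,0,0,0,0,0.4,0,0,0,0,0,0,0.4,0,0,0,0,0,0,0.4,0,-0.3,0.42,0,0,0,0.4,0,-0.5,0.8,0,0,0],
)

```text
t: 19.3
position: [0.648, 0.1847, 0.1038]
orientation: [-0.205, 0.705, 0.642, 0.221]
ft_force: [-0.8, 0.7, 0.0]
finger_gap: 0.0598
finger_force: 0.0
```

Emit:
jog_arm(
  steps=[0.65,0,-0.6,0.8,0,0,0,0.65,0,-0.9,0.8,0,0,0,0.65,-0.3,-0.9,0.3,0,0,0],
)

```text
t: 19.6
position: [0.6397, 0.0706, 0.2006]
orientation: [-0.199, 0.704, 0.643, 0.227]
ft_force: [1.3, -0.7, -0.1]
finger_gap: 0.0701
finger_force: 0.0
```

```bash
python3 go.py 0.592 -0.247 0.20 18.2 -30; python3 m.py; python3 -c "
from h import *
b=robot.get_image('side');a=robot.get_image('top');cv2.imwrite('pics/p1.png',np.hstack([cv2.resize(b[170:290,190:310],(400,400)),cv2.resize(a[120:220,215:315],(400,400))])[:,:,::-1])"
```

```text
tot [-0.95 -6.35 -0.01] [-7.58 -0.78  2.39] rows 8 each [-0.119, -0.794, -0.001, -0.948, -0.098, 0.299]
[0.6397 0.0706 0.2006] [-0.234  0.261  1.805  0.648  1.238 -0.414] F [ 1.3 -0.7 -0.1] gap 0.0701 t 19.6
top [232.9 237.7] 349.5 [407.7 276.1  78.3  60.4   2.9]
top [439.5 202.3] 439.0 [ 533.8 -422.8  112.8   52.9   79.5]
top [395.3 181.8] 367.0 [ 602.7 -270.4  104.3   55.   -75.8]
top [245.1 164.2] 439.5 [662.2 249.3 112.3  53.9  85.7]
side [239.4 253.8] 535.5 [666.2 226.2 113.9  53.8  86.8]
side [338.7 163. ] 274.0 [ 596.5 -264.6  108.7   51.9  -72.2]
side [374.5 144. ] 221.0 [ 529.4 -421.8  109.4   52.4   78.9]
```

View pics/p1.png

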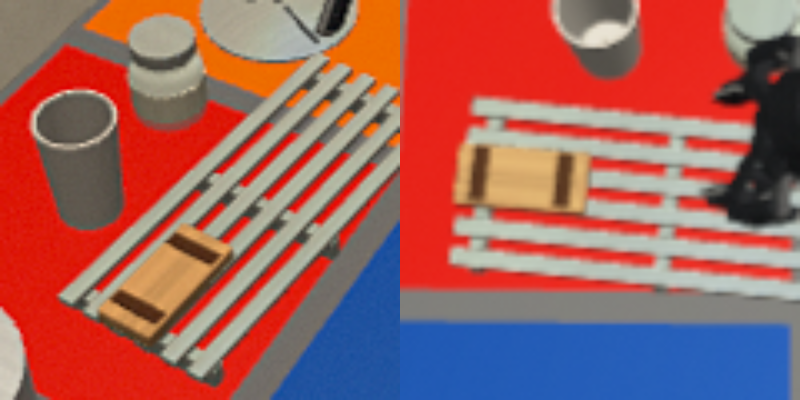

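Board one lies batten up on the rack, at its fan end. Next is board C.

Emit:
jog_arm(
  steps=[0.65,-0.12,-0.8,0,-0.94,-0.1,0.3,0.65,-0.12,-0.8,0,-0.94,-0.1,0.3,0.65,-0.12,-0.8,0,-0.94,-0.1,0.3,0.65,-0.12,-0.8,0,-0.94,-0.1,0.3,0.65,-0.12,-0.8,0,-0.94,-0.1,0.3],
)

```text
t: 20.3
position: [0.6072, -0.1283, 0.1955]
orientation: [0.055, 0.645, 0.762, -0.01]
ft_force: [0.7, -0.5, -0.5]
finger_gap: 0.0704
finger_force: 0.0
```

Emit:
jog_arm(
  steps=[0.65,-0.12,-0.8,-0.4,-0.94,-0.1,0.3,0.65,-0.12,-0.8,-0.4,-0.94,-0.1,0.3,0.65,-0.12,-0.75,-0.4,-0.94,-0.1,0.3,0.65,0,0,-0.8,0,0,0,0.65,0,0,0,0,0,0],
)

```text
t: 20.8
position: [0.5826, -0.2426, 0.0875]
orientation: [0.198, 0.568, 0.784, -0.152]
ft_force: [-1.3, 0.9, -0.9]
finger_gap: 0.0708
finger_force: 0.0
```

```bash
python3 go.py 0.592 -0.2465 0.045 18.2 -30;python3 m.py|grep side
```

```text
tot [ 0.19 -0.08 -0.85] [-0.1  -0.12  0.03] rows 1 each [0.188, -0.079, -0.849, -0.098, -0.118, 0.033]
[ 0.5826 -0.2426  0.0875] [-0.206  0.222  2.056 -0.689  0.732 -0.03 ] F [-1.3  0.9 -0.9] gap 0.0708 t 20.8
side [239.3 254. ] 530.0 [666.1 227.2 112.4  52.4  85.8]
side [338.7 163. ] 275.0 [ 596.4 -264.3  109.3   51.9  -72.2]
side [374.5 144. ] 221.0 [ 529.4 -421.8  109.4   52.4   78.9]
```

Emit:
jog_arm(
  steps=[0.65,0.19,-0.08,0,-0.1,-0.12,0.03,0.65,0,0,-0.6,0,0,0,0.65,0,0,-0.4,0,0,0,0.65,0,0,-0.2,0,0,0,0.65,0,0,0,0,0,0],
)

```text
t: 21.4
position: [0.599, -0.2494, 0.0366]
orientation: [0.217, 0.567, 0.78, -0.149]
ft_force: [-0.4, -1.0, -0.2]
finger_gap: 0.0703
finger_force: 0.0
```

```bash
python3 go.py 0.592 -0.2465 0.016 18.2 -30
```

```text
tot [-0.14  0.06 -0.41] [0.03 0.1  0.01] rows 1 each [-0.14, 0.058, -0.412, 0.032, 0.101, 0.007]
[ 0.599  -0.2494  0.0366] [-0.206  0.318  2.065 -0.824  0.634  0.129] F [-0.4 -1.  -0.2] gap 0.0703 t 21.4
```

Emit:
jog_arm(
  steps=[0.65,-0.12,0.05,-0.2,0.03,0.08,0,0.65,0,0,-0.2,0,0,0,0.65,0,0,0,0,0,0,0.65,0,0,0,0,0,0],
)

```text
t: 21.8
position: [0.5923, -0.2472, 0.0162]
orientation: [0.211, 0.567, 0.782, -0.151]
ft_force: [0.9, -0.6, -0.9]
finger_gap: 0.0702
finger_force: 0.0
```

```bash
python3 go.py 0.592 -0.2465 0.016 18.2 -30;python3 -c "
from h import *
b=robot.get_image('side');cv2.imwrite('pics/b1.png',cv2.resize(b[110:210,290:410],(720,600))[:,:,::-1])"
```

```text
tot [-0.01  0.01 -0.  ] [0.   0.02 0.01] rows 1 each [-0.005, 0.014, -0.005, 0.002, 0.018, 0.009]
[ 0.5923 -0.2472  0.0162] [-0.206  0.344  2.076 -0.848  0.616  0.16 ] F [ 0.9 -0.6 -0.9] gap 0.0702 t 21.8
```

View pics/b1.png

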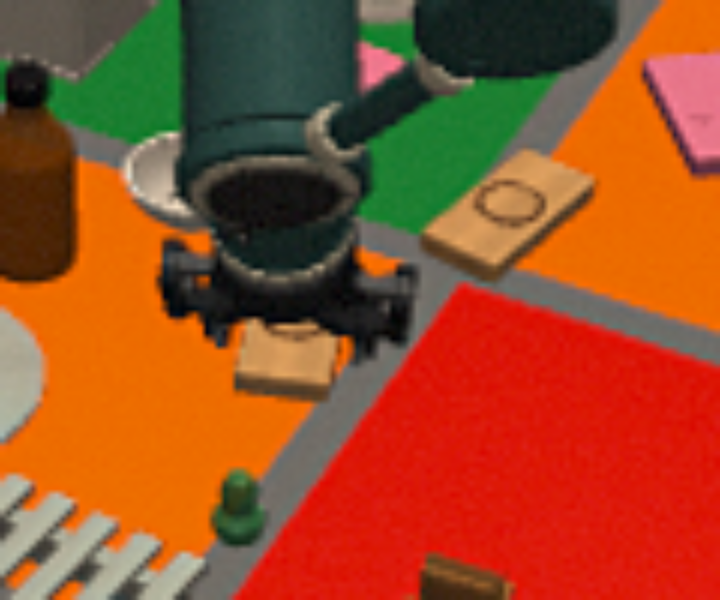

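The fingers straddle board C, one on either side. I'll close and lift.

Emit:
jog_arm(
  steps=[-0.2,0,0,0,0,0,0,-0.2,0,0,0,0,0,0,-0.2,0,0,0,0,0,0,-0.2,0,0,0,0,0,0],
  newtons=50,
)

```text
t: 22.25
position: [0.5931, -0.2473, 0.0173]
orientation: [0.212, 0.567, 0.782, -0.151]
ft_force: [0.1, 2.2, 5.6]
finger_gap: 0.0522
finger_force: 52.7
```

Emit:
jog_arm(
  steps=[-0.2,0,0,0.3,0,0,0,-0.2,0,0,0.8,0,0,0,-0.2,0,0,0.9,0,0,0,-0.2,0,0,0.9,0,0,0,-0.2,0,0,0.9,0,0,0],
)

```text
t: 22.75
position: [0.5915, -0.2469, 0.2071]
orientation: [0.21, 0.567, 0.782, -0.151]
ft_force: [0.9, -0.8, -1.4]
finger_gap: 0.0519
finger_force: 52.7
```

```bash
python3 go.py 0.427 -0.0955 0.20 2.3 60; python3 m.py|grep top
```

```text
tot [-3.29  3.03 -0.14] [10.33  1.87 -1.44] rows 11 each [-0.299, 0.275, -0.013, 0.939, 0.17, -0.131]
[ 0.5915 -0.2469  0.2071] [-0.206  0.086  1.966 -0.586  0.898 -0.194] F [ 0.9 -0.8 -1.4] gap 0.0519 t 22.8
top [232.9 237.1] 325.0 [409.5 276.2  74.7  60.4   2.9]
top [439.5 202.3] 439.0 [ 533.8 -422.8  112.8   52.9   79.5]
top [410.5 167.8] 374.5 [ 655.9 -327.7   85.1   67.   -82.3]
top [245.1 164.1] 436.5 [662.4 249.  111.9  53.6  85.7]
```

Emit:
jog_arm(
  steps=[-0.2,-0.3,0.275,0,0.94,0.17,-0.131,-0.2,-0.3,0.275,0,0.94,0.17,-0.131,-0.2,-0.3,0.275,0,0.94,0.17,-0.131,-0.2,-0.3,0.275,0,0.94,0.17,-0.131,-0.2,-0.3,0.275,0,0.94,0.17,-0.131],
)

```text
t: 23.35
position: [0.517, -0.1779, 0.2066]
orientation: [-0.056, 0.631, 0.769, 0.085]
ft_force: [-0.6, -0.0, -2.1]
finger_gap: 0.0524
finger_force: 52.6
```

Emit:
jog_arm(
  steps=[-0.2,-0.3,0.275,0,0.94,0.17,-0.131,-0.2,-0.3,0.275,0,0.94,0.17,-0.131,-0.2,-0.3,0.275,0,0.94,0.17,-0.131,-0.2,-0.3,0.275,0,0.94,0.17,-0.131,-0.2,-0.3,0.275,0,0.94,0.17,-0.131],
)

```text
t: 23.85
position: [0.442, -0.1099, 0.2061]
orientation: [-0.314, 0.614, 0.656, 0.307]
ft_force: [-0.1, -0.8, -1.9]
finger_gap: 0.0526
finger_force: 52.6
```

Emit:
jog_arm(
  steps=[-0.2,-0.3,0.275,0,0.94,0.17,-0.131,-0.2,0,0,0,0,0,0,-0.2,0,0,0,0,0,0,-0.2,0,0,0,0,0,0],
)

```text
t: 24.25
position: [0.4284, -0.0965, 0.2068]
orientation: [-0.359, 0.601, 0.625, 0.346]
ft_force: [0.1, -1.0, -0.1]
finger_gap: 0.0522
finger_force: 52.7
```

```bash
python3 go.py 0.427 -0.0955 0.083 2.3 60;python3 up.py .236 | grep top
```

```text
tot [-0.03  0.02 -2.48] [0.02 0.01 0.01] rows 3 each [-0.01, 0.006, -0.825, 0.008, 0.004, 0.003]
[ 0.4284 -0.0965  0.2068] [-0.765  0.301  1.967  0.653  1.725 -1.003] F [ 0.1 -1.  -0.1] gap 0.0522 t 24.2
top [346.8 223.8] 63.0 [430.4 -88.3  50.   13.5   3.4] [[ 0.4295 -0.0882  0.236 ]]
```

Emit:
jog_arm(
  steps=[-0.2,0,0.02,-0.8,0,0,0,-0.2,0,0,-0.7,0,0,0,-0.2,0,0,-0.4,0,0,0,-0.2,0,0,-0.15,0,0,0,-0.2,0,0,0,0,0,0],
)

```text
t: 24.85
position: [0.4278, -0.0948, 0.104]
orientation: [-0.36, 0.6, 0.624, 0.346]
ft_force: [0.7, 0.3, -1.3]
finger_gap: 0.0519
finger_force: 52.7
```

Emit:
jog_arm(
  steps=[-0.2,0,0,-0.1,0,0,0,-0.2,0,0,-0.1,0,0,0,-0.2,0,0,0,0,0,0],
)

```text
t: 25.15
position: [0.4276, -0.0952, 0.094]
orientation: [-0.36, 0.601, 0.624, 0.347]
ft_force: [0.0, 0.2, -0.6]
finger_gap: 0.0522
finger_force: 52.7
```

Emit:
jog_arm(
  steps=[-0.2,0,0,-0.08,0,0,0,-0.2,0,0,0,0,0,0],
)

```text
t: 25.35
position: [0.4273, -0.095, 0.0897]
orientation: [-0.36, 0.601, 0.624, 0.347]
ft_force: [-0.5, 0.5, -1.5]
finger_gap: 0.0522
finger_force: 52.7
```

Emit:
jog_arm(
  steps=[-0.2,0,0,-0.06,0,0,0,-0.2,0,0,0,0,0,0],
)

```text
t: 25.55
position: [0.4273, -0.0949, 0.0866]
orientation: [-0.361, 0.601, 0.624, 0.347]
ft_force: [-0.6, -0.1, -0.2]
finger_gap: 0.0522
finger_force: 52.7
```

Emit:
jog_arm(
  steps=[-0.2,0,0,-0.05,0,0,0,-0.2,0,0,0,0,0,0],
)

```text
t: 25.75
position: [0.4275, -0.0947, 0.0856]
orientation: [-0.361, 0.6, 0.624, 0.348]
ft_force: [-1.2, -0.6, 5.7]
finger_gap: 0.0521
finger_force: 53.1
```

Emit:
jog_arm(
  steps=[0.3,0,0,0,0,0,0,0.75,0,0,0,0,0,0,0.75,0,0,0,0,0,0,0.75,0,-0.4,0.23,0,0,0,0.75,0,-0.8,0.46,0,0,0],
)

```text
t: 26.25
position: [0.4255, -0.1523, 0.1179]
orientation: [-0.364, 0.6, 0.623, 0.346]
ft_force: [-0.1, -0.2, 0.1]
finger_gap: 0.0745
finger_force: 0.0
```

Emit:
jog_arm(
  steps=[0.7,0,-0.6,0.8,0,0,0,0.7,0,0,1,0,0,0,0.7,0,0,0.8,0,0,0,0.7,0,0,0,0,0,0],
)

```text
t: 26.65
position: [0.4293, -0.187, 0.2541]
orientation: [-0.356, 0.601, 0.626, 0.347]
ft_force: [0.1, -1.2, -0.2]
finger_gap: 0.0725
finger_force: 0.0
```

```bash
python3 up.py .120|grep top; python3 go.py 0.428 0.02 0.20 2.3 -55
```

```text
top [343.4 228.5] 48.0 [ 4.273e+02 -8.460e+01  5.060e+01  1.260e+01 -1.000e-01] [[ 0.429  -0.0857  0.12  ]]
tot [ 0.01  4.11 -0.99] [-13.35  -0.52   0.  ] rows 14 each [0.001, 0.293, -0.07, -0.954, -0.037, 0.0]
[ 0.4276 -0.1853  0.2493] [-0.865  0.351  1.806  0.594  1.863 -1.003] F [ 0.6  0.2 -1.5] gap 0.0727 t 26.8
```

Emit:
jog_arm(
  steps=[0.7,0,0.29,0,-0.954,-0.037,0,0.7,0,0.29,0,-0.954,-0.037,0,0.7,0,0.29,0,-0.954,-0.037,0,0.7,0,0.29,0,-0.954,-0.037,0,0.7,0,0.29,0,-0.954,-0.037,0],
)

```text
t: 27.25
position: [0.4268, -0.1121, 0.2473]
orientation: [-0.118, 0.685, 0.71, 0.113]
ft_force: [-0.1, 0.4, -0.4]
finger_gap: 0.0725
finger_force: 0.0
```

Emit:
jog_arm(
  steps=[0.7,0,0.29,0,-0.954,-0.037,0,0.7,0,0.29,0,-0.954,-0.037,0,0.7,0,0.29,0,-0.954,-0.037,0,0.7,0,0.29,0,-0.954,-0.037,0,0.7,0,0.29,0,-0.954,-0.037,0],
)

```text
t: 27.75
position: [0.4269, -0.0393, 0.2482]
orientation: [0.141, 0.68, 0.707, -0.134]
ft_force: [0.4, -0.6, -0.5]
finger_gap: 0.0728
finger_force: 0.0
```

Emit:
jog_arm(
  steps=[0.7,0,0.29,-0.2,-0.954,-0.037,0,0.7,0,0.29,-0.2,-0.954,-0.037,0,0.7,0,0.29,-0.3,-0.954,-0.037,0,0.7,0,0.29,-0.3,-0.954,-0.037,0,0.7,0,0,0,0,0,0],
)

```text
t: 28.25
position: [0.4237, 0.0192, 0.1898]
orientation: [0.33, 0.608, 0.643, -0.327]
ft_force: [-0.0, -0.4, -0.3]
finger_gap: 0.0724
finger_force: 0.0
```

Emit:
jog_arm(
  steps=[0.7,0,-0.3,-0.7,0,0,0,0.7,0,-0.3,-0.6,0,0,0,0.7,0,0,0,0,0,0,0.7,0,0,0,0,0,0],
)

```text
t: 28.65
position: [0.4268, -0.0129, 0.1344]
orientation: [0.332, 0.616, 0.639, -0.32]
ft_force: [0.3, 0.3, 0.5]
finger_gap: 0.0728
finger_force: 0.0
```

```bash
python3 go.py 0.4285 -0.077 0.085 2.3 -55; python3 up.py .12 | grep top
```

```text
tot [ 0.03 -1.28 -0.99] [-0.01 -0.01  0.02] rows 2 each [0.017, -0.641, -0.494, -0.006, -0.003, 0.009]
[ 0.4268 -0.0129  0.1344] [ 0.511  0.227  2.184 -0.833  1.391  0.922] F [0.3 0.3 0.5] gap 0.0728 t 28.6
top [343.5 228.6] 46.0 [429.  -86.2  48.   12.8   3.7] [[ 0.4284 -0.0861  0.12  ]]
```

Emit:
jog_arm(
  steps=[0.7,0.02,-0.5,-0.4,0,0,0.02,0.7,0.01,-0.4,-0.3,0,0,0,0.7,0,-0.36,-0.28,0,0,0,0.7,0,0,0,0,0,0,0.7,0,0,0,0,0,0],
)

```text
t: 29.25
position: [0.4299, -0.0745, 0.0863]
orientation: [0.333, 0.615, 0.64, -0.318]
ft_force: [-0.3, -0.1, -0.0]
finger_gap: 0.0725
finger_force: 0.0
```

Emit:
jog_arm(
  steps=[0.2,0,0,0,0,0,0,-0.2,0,0,0,0,0,0,-0.2,0,0,0,0,0,0,-0.2,0,0,0,0,0,0],
)

```text
t: 29.65
position: [0.4302, -0.0744, 0.0865]
orientation: [0.334, 0.614, 0.64, -0.318]
ft_force: [-0.5, 0.6, 6.5]
finger_gap: 0.0515
finger_force: 50.9
```

```bash
python3 go.py 0.428 -0.077 0.085 2.3 -55; python3 up.py .12|grep top
```

```text
tot [-0.04 -0.05 -0.03] [-0.01  0.02 -0.02] rows 1 each [-0.045, -0.052, -0.03, -0.006, 0.02, -0.017]
[ 0.4302 -0.0744  0.0865] [ 0.395  0.276  2.255 -0.942  1.256  0.972] F [-0.5  0.6  6.5] gap 0.0515 t 29.6
top [344.4 227.2] 44.5 [ 4.337e+02 -8.930e+01  5.060e+01  9.500e+00 -2.000e-01] [[ 0.433  -0.0891  0.12  ]]
```

Emit:
jog_arm(
  steps=[-0.2,0,0,0.3,0,0,0,-0.2,0,0,0.7,0,0,0,-0.2,0,0,0.9,0,0,0,-0.2,0,0,0.9,0,0,0,-0.2,0,0,0,0,0,0],
)

```text
t: 30.25
position: [0.4325, -0.0734, 0.2308]
orientation: [0.336, 0.616, 0.639, -0.314]
ft_force: [0.4, 0.0, -1.0]
finger_gap: 0.051
finger_force: 51.9
```

```bash
python3 go.py 0.638 0.098 0.20 -5.4 35; python3 m.py | grep -E "top"
```

```text
tot [ 4.11  3.43 -0.62] [10.44 -0.2  -0.65] rows 11 each [0.374, 0.312, -0.056, 0.949, -0.018, -0.059]
[ 0.4325 -0.0734  0.2308] [ 0.394  0.018  2.191 -0.887  1.447  0.719] F [ 0.4  0.  -1. ] gap 0.051 t 30.2
top [439.5 202.3] 439.0 [ 533.8 -422.8  112.8   52.9   79.5]
top [245.1 164.1] 437.5 [662.4 249.3 112.3  53.6  85.7]
```

Emit:
jog_arm(
  steps=[-0.2,0.374,0.312,0,0.95,-0.018,-0.059,-0.2,0.374,0.312,0,0.95,-0.018,-0.059,-0.2,0.374,0.312,0,0.95,-0.018,-0.059,-0.2,0.374,0.312,0,0.95,-0.018,-0.059,-0.2,0.374,0.312,0,0.95,-0.018,-0.059],
)

```text
t: 30.85
position: [0.5226, 0.0043, 0.2233]
orientation: [0.092, 0.708, 0.696, -0.077]
ft_force: [-0.6, -0.1, -1.3]
finger_gap: 0.0511
finger_force: 52.0
```

Emit:
jog_arm(
  steps=[-0.2,0.374,0.312,0,0.95,-0.018,-0.059,-0.2,0.374,0.312,0,0.95,-0.018,-0.059,-0.2,0.374,0.312,0,0.95,-0.018,-0.059,-0.2,0.374,0.312,0,0.95,-0.018,-0.059,-0.2,0.374,0.312,0,0.95,-0.018,-0.059],
)

```text
t: 31.35
position: [0.6163, 0.0815, 0.2232]
orientation: [-0.158, 0.712, 0.662, 0.173]
ft_force: [-1.0, 0.1, -1.8]
finger_gap: 0.0512
finger_force: 51.9
```

Emit:
jog_arm(
  steps=[-0.2,0.374,0.312,0,0.95,-0.018,-0.059,-0.2,0,0,-0.8,0,0,0,-0.2,0,0,-0.8,0,0,0,-0.2,0,0,0,0,0,0,-0.2,0,0,0,0,0,0],
)

```text
t: 31.85
position: [0.6328, 0.0973, 0.1424]
orientation: [-0.206, 0.702, 0.645, 0.219]
ft_force: [-0.1, 0.3, 0.2]
finger_gap: 0.0514
finger_force: 52.2
```

```bash
python3 go.py 0.638 0.098 0.0506 -5.4 35
```

```text
tot [ 0.1   0.01 -1.84] [-0.   -0.05 -0.08] rows 2 each [0.052, 0.007, -0.918, -0.001, -0.026, -0.042]
[0.6328 0.0973 0.1424] [-0.192  0.316  1.854  0.671  1.155 -0.445] F [-0.1  0.3  0.2] gap 0.0514 t 31.9
```

Emit:
jog_arm(
  steps=[-0.2,0.05,0,-0.8,0,-0.02,-0.04,-0.2,0,0,-0.5,0,-0.02,-0.03,-0.2,0,0,-0.2,0,0,0,-0.2,0,0,0,0,0,0,-0.2,0,0,0,0,0,0],
)

```text
t: 32.35
position: [0.6387, 0.0968, 0.0722]
orientation: [-0.2, 0.704, 0.644, 0.224]
ft_force: [0.5, -0.5, -0.8]
finger_gap: 0.0517
finger_force: 52.2
```

```bash
python3 go.py 0.638 0.098 0.0506 -5.4 35
```

```text
tot [-0.01  0.02 -0.43] [ 0.01  0.05 -0.01] rows 1 each [-0.014, 0.025, -0.431, 0.009, 0.051, -0.015]
[0.6387 0.0968 0.0722] [-0.192  0.404  1.888  0.721  1.045 -0.538] F [ 0.5 -0.5 -0.8] gap 0.0517 t 32.4
```

Emit:
jog_arm(
  steps=[-0.2,0,0.02,-0.2,0,0.05,0,-0.2,0,0,-0.12,0,0,0,-0.2,0,0,-0.06,0,0,0,-0.2,0,0,0,0,0,0],
)

```text
t: 32.75
position: [0.6373, 0.0977, 0.0514]
orientation: [-0.203, 0.705, 0.643, 0.221]
ft_force: [-0.9, -0.1, 1.9]
finger_gap: 0.0516
finger_force: 52.7
```

Emit:
jog_arm(
  steps=[-0.2,0,0,-0.04,0,0,0,-0.2,0,0,0,0,0,0],
)

```text
t: 32.95
position: [0.6373, 0.0977, 0.0512]
orientation: [-0.204, 0.704, 0.643, 0.221]
ft_force: [-5.8, -3.1, 12.1]
finger_gap: 0.0511
finger_force: 54.1
```

Emit:
jog_arm(
  steps=[-0.2,0,0,-0.03,0,0,0,-0.2,0,0,0,0,0,0],
)

```text
t: 33.15
position: [0.6373, 0.0978, 0.0511]
orientation: [-0.204, 0.704, 0.643, 0.222]
ft_force: [-9.9, -5.4, 18.1]
finger_gap: 0.0512
finger_force: 55.1
```

Seated. I'll release, back off and move on to board B.

Emit:
jog_arm(
  steps=[0.2,0,0,0.04,0,0,0,0.4,0,0,0,0,0,0,0.4,0,0,0,0,0,0,0.4,0,-0.3,0.42,0,0,0,0.4,0,-0.5,0.8,0,0,0],
)

```text
t: 33.65
position: [0.6334, 0.0592, 0.1064]
orientation: [-0.207, 0.705, 0.642, 0.218]
ft_force: [1.2, -0.1, -0.1]
finger_gap: 0.0599
finger_force: 0.0
```

Emit:
jog_arm(
  steps=[0.65,0,-0.6,0.8,0,0,0,0.65,0,-0.6,0.9,0,0,0,0.65,-0.3,-0.6,0.3,0,0,0,0.65,0,0,0,0,0,0],
)

```text
t: 34.05
position: [0.6236, -0.034, 0.2103]
orientation: [-0.2, 0.706, 0.642, 0.222]
ft_force: [0.3, 0.1, -0.5]
finger_gap: 0.0702
finger_force: 0.0
```

```bash
python3 m.py; python3 go.py 0.5354 -0.4025 0.20 -11 -30
```

```text
top [339.3 232.1] 198.5 [427.  -79.3  71.4  37.3 -89.5]
top [232.9 237.9] 354.5 [406.3 276.1  81.3  60.4   2.9]
top [439.6 202.4] 435.5 [ 533.6 -423.8  110.8   52.9   79.5]
top [289.9 174.3] 446.0 [627.   92.5 111.4  53.5 -89.4]
top [245.1 164.2] 439.5 [662.2 249.3 112.3  53.9  85.7]
side [239.4 253.9] 535.0 [665.8 226.6 113.8  52.3  85.3]
side [279.5 221.5] 447.5 [631.9  66.8 118.8  54.5 -89.8]
side [374.5 144. ] 220.5 [ 530.  -421.9  109.4   53.6   78.9]
tot [-1.74 -7.44 -0.14] [-7.48  1.06 -0.57] rows 8 each [-0.217, -0.929, -0.017, -0.935, 0.133, -0.072]
[ 0.6222 -0.0307  0.2069] [-0.391  0.28   1.767  0.595  1.344 -0.509] F [-1.2 -0.2 -0.7] gap 0.0704 t 34.1
```

Board two now reads about 30 mm off where I laid it, which may be the knock the task warned of. I'll measure it at its proper height, 46 mm.

```bash
cat > rk.py <<'E'
from m import *
a=np.radians(-5.4);X=np.array([np.cos(a),np.sin(a)]);Y=np.array([-np.sin(a),np.cos(a)]);c0=np.array([.6400,.1207])
for n in("top","side"):
    im,h=hsv(n)
    for c in boards(n,h):
        r=rect(n,c,.046)
        if r[1]>-60 and r[0]>500:
            d=r[:2]/1000-c0;print(n,r,"rack xy",np.round([d@X,d@Y],4))
E
python3 rk.py; python3 -c "
from h import *
b=robot.get_image('side');a=robot.get_image('top');cv2.imwrite('pics/p2.png',np.hstack([cv2.resize(b[170:290,190:310],(400,400)),cv2.resize(a[120:220,215:315],(400,400))])[:,:,::-1])"
```

```text
top [619.8  90.7 109.1  52.4 -89.4] rack xy [-0.0173 -0.0318]
top [654.3 244.2 110.   52.8  85.7] rack xy [0.0026 0.1243]
side [648.9 245.9 110.4  50.8  85.3] rack xy [-0.0029  0.1255]
side [616.2  92.8 111.3  52.2  88.5] rack xy [-0.0211 -0.03  ]
```

View pics/p2.png

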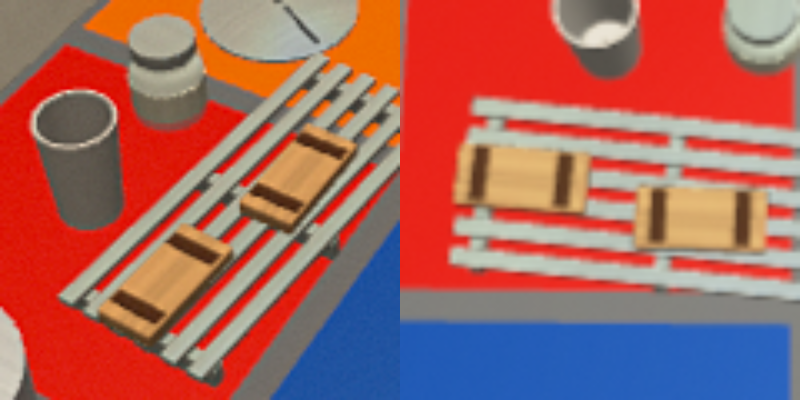

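Both boards are flat and batten up, but board two was knocked to rack (-0.019,-0.031). I'll pick it up again and shift it about 30 mm to leave room for the third.

```bash
python3 go.py 0.618 0.0715 0.12 0 33
```

```text
tot [-0.07  2.   -1.7 ] [-0.23 -0.03  0.61] rows 3 each [-0.022, 0.668, -0.568, -0.077, -0.009, 0.202]
[ 0.6214 -0.0287  0.2052] [-0.389  0.282  1.769  0.595  1.344 -0.509] F [ 0.6 -1.1 -0.1] gap 0.0701 t 34.4
```

Emit:
jog_arm(
  steps=[0.65,-0.02,0.67,-0.57,-0.077,-0.01,0.2,0.65,-0.02,0.67,-0.57,-0.077,-0.01,0.2,0.65,-0.02,0.67,-0.57,-0.077,-0.01,0.2,0.65,0,0,-0.4,0,0,0,0.65,0,0,-0.3,0,0,0],
)

```text
t: 34.85
position: [0.6174, 0.0724, 0.0837]
orientation: [-0.201, 0.678, 0.678, 0.2]
ft_force: [-0.6, 0.4, -0.1]
finger_gap: 0.0708
finger_force: 0.0
```

Emit:
jog_arm(
  steps=[0.65,0,0,0,0,0,0,0.65,0,0,0,0,0,0],
)

```text
t: 35.05
position: [0.6195, 0.0697, 0.0865]
orientation: [-0.199, 0.679, 0.677, 0.202]
ft_force: [0.5, -0.9, 0.0]
finger_gap: 0.0704
finger_force: 0.0
```

```bash
python3 go.py 0.618 0.0715 0.051 0 33
```

```text
tot [-0.03  0.04 -0.71] [0.01 0.02 0.02] rows 1 each [-0.03, 0.035, -0.709, 0.006, 0.02, 0.021]
[0.6195 0.0697 0.0865] [-0.221  0.379  1.875  0.634  1.115 -0.571] F [ 0.5 -0.9  0. ] gap 0.0704 t 35.0
```

Emit:
jog_arm(
  steps=[0.65,-0.03,0.04,-0.4,0,0.02,0.02,0.65,0,0,-0.27,0,0,0,0.65,0,0,0,0,0,0,0.65,0,0,0,0,0,0],
)

```text
t: 35.45
position: [0.6171, 0.0723, 0.0523]
orientation: [-0.201, 0.678, 0.678, 0.2]
ft_force: [-0.2, -0.7, -0.0]
finger_gap: 0.0705
finger_force: 0.0
```

Emit:
jog_arm(
  steps=[-0.2,0,0,0,0,0,0,-0.2,0,0,0,0,0,0,-0.2,0,0,0,0,0,0,-0.2,0,0,0,0,0,0],
)

```text
t: 35.85
position: [0.6185, 0.0721, 0.0543]
orientation: [-0.2, 0.678, 0.679, 0.201]
ft_force: [-1.2, -3.5, 4.8]
finger_gap: 0.049
finger_force: 50.8
```

Emit:
jog_arm(
  steps=[-0.2,0,0,0.15,0,0,0,-0.2,0.15,0.3,0.05,0,0,0,-0.2,0.15,0.3,0,0,0,-0.2,-0.2,0,0,0,0,0,-0.2,-0.2,0,0,0,0,0,-0.2],
)

```text
t: 36.35
position: [0.6324, 0.1033, 0.0628]
orientation: [-0.191, 0.708, 0.647, 0.209]
ft_force: [-0.3, 0.2, -1.1]
finger_gap: 0.049
finger_force: 51.5
```

```bash
python3 go.py 0.640 0.0995 0.055 -5.4 33; python3 rk.py
```

```text
tot [ 0.15 -0.08 -0.16] [ 0.01 -0.   -0.03] rows 1 each [0.152, -0.077, -0.155, 0.009, -0.001, -0.033]
[0.6324 0.1033 0.0628] [-0.168  0.4    1.9    0.691  1.015 -0.505] F [-0.3  0.2 -1.1] gap 0.049 t 36.4
top [648.7 196.8 206.   57.   82.5] rack xy [0.0015 0.0766]
side [641.1 181.6 240.5  55.1  83.9] rack xy [-0.0046  0.0607]
```

Emit:
jog_arm(
  steps=[-0.2,0.1,-0.06,0,0,0,0,-0.2,0,0,-0.1,0,0,0,-0.2,0,0,-0.06,0,0,0,-0.2,0,0,0,0,0,0],
)

```text
t: 36.85
position: [0.6377, 0.0991, 0.0545]
orientation: [-0.191, 0.708, 0.647, 0.209]
ft_force: [0.8, -1.2, -0.6]
finger_gap: 0.049
finger_force: 53.2
```

Emit:
jog_arm(
  steps=[-0.2,0,0,-0.03,0,0,0,-0.2,0,0,0,0,0,0],
)

```text
t: 37.05
position: [0.6377, 0.0992, 0.0543]
orientation: [-0.191, 0.707, 0.647, 0.209]
ft_force: [-2.0, -1.8, 4.7]
finger_gap: 0.0489
finger_force: 55.8
```

Emit:
jog_arm(
  steps=[0.2,0,0,0,0,0,0,0.65,0,0,0,0,0,0,0.65,0,0,0,0,0,0,0.65,0,0,0,0,0,0,0.65,0,0,0.5,0,0,0],
)

```text
t: 37.55
position: [0.6343, 0.0999, 0.0747]
orientation: [-0.194, 0.708, 0.647, 0.207]
ft_force: [-0.5, -0.6, -0.6]
finger_gap: 0.0706
finger_force: 0.0
```

Emit:
jog_arm(
  steps=[0.65,0,-0.6,0.8,0,0,0,0.65,0,-0.8,0.9,0,0,0,0.65,-0.3,-0.8,0.5,0,0,0,0.65,-0.3,-0.8,0,0,0,0],
)

```text
t: 37.95
position: [0.6102, -0.0456, 0.1862]
orientation: [-0.187, 0.707, 0.649, 0.211]
ft_force: [0.1, -0.3, 0.5]
finger_gap: 0.0703
finger_force: 0.0
```

```bash
python3 rk.py; python3 m.py|tail -1;python3 go.py 0.5354 -0.4025 0.20 -11 -30
```

```text
top [648.3 181.2 236.6  54.7  84.3] rack xy [0.0026 0.061 ]
side [644.3 183.6 235.6  54.2  84.6] rack xy [-0.0016  0.063 ]
side [374.5 144. ] 220.5 [ 530.  -421.9  109.4   53.6   78.9]
tot [-1.44 -7.16  0.38] [-7.25  1.03 -0.6 ] rows 8 each [-0.18, -0.895, 0.048, -0.907, 0.129, -0.075]
[ 0.6075 -0.0446  0.1808] [-0.406  0.278  1.809  0.567  1.3   -0.539] F [-0.4  0.   0.2] gap 0.0702 t 38.1
```

Both rack boards are now in line, with a 12 mm gap. On to board B.

Emit:
jog_arm(
  steps=[0.65,-0.18,-0.9,0.08,-0.907,0.129,-0.075,0.65,-0.18,-0.9,0.08,-0.907,0.129,-0.075,0.65,-0.18,-0.9,0.08,-0.907,0.129,-0.075,0.65,-0.18,-0.9,0.08,-0.907,0.129,-0.075,0.65,-0.18,-0.9,0,-0.907,0.129,-0.075],
)

```text
t: 38.65
position: [0.5637, -0.2691, 0.1981]
orientation: [0.034, 0.757, 0.651, -0.048]
ft_force: [-0.0, 0.1, -1.3]
finger_gap: 0.0707
finger_force: 0.0
```

Emit:
jog_arm(
  steps=[0.65,-0.18,-0.9,0,-0.907,0.129,-0.075,0.65,-0.18,-0.9,0,-0.907,0.129,-0.075,0.65,-0.18,-0.86,-0.3,-0.907,0.129,-0.075,0.65,0,0,-0.8,0,0,0,0.65,0,0,-0.8,0,0,0],
)

```text
t: 39.15
position: [0.5365, -0.4002, 0.1003]
orientation: [0.165, 0.744, 0.616, -0.2]
ft_force: [0.1, 0.5, 0.3]
finger_gap: 0.0704
finger_force: 0.0
```

Emit:
jog_arm(
  steps=[0.65,0,0,0,0,0,0,0.65,0,0,0,0,0,0,0.65,0,0,0,0,0,0],
)

```text
t: 39.45
position: [0.5376, -0.4019, 0.1042]
orientation: [0.166, 0.744, 0.615, -0.2]
ft_force: [0.4, 0.7, 0.5]
finger_gap: 0.07
finger_force: 0.0
```

```bash
python3 go.py 0.5354 -0.4027 0.016 -11 -30;python3 m.py|tail -1
```

```text
tot [-0.04 -0.02 -1.76] [ 0.01  0.01 -0.02] rows 2 each [-0.022, -0.008, -0.882, 0.006, 0.004, -0.01]
[ 0.5376 -0.4019  0.1042] [-0.434  0.325  1.89  -0.667  0.905  0.172] F [0.4 0.7 0.5] gap 0.07 t 39.5
side [374.5 144. ] 221.0 [ 529.4 -421.8  109.4   52.4   78.9]
```

Emit:
jog_arm(
  steps=[0.65,-0.03,0,-0.8,0,0,0,0.65,0,0,-0.5,0,0,0,0.65,0,0,-0.3,0,0,0,0.65,0,0,-0.16,0,0,0,0.65,0,0,0,0,0,0],
)

```text
t: 40.05
position: [0.5342, -0.4019, 0.0138]
orientation: [0.164, 0.745, 0.615, -0.2]
ft_force: [-0.2, 0.1, -0.9]
finger_gap: 0.0704
finger_force: 0.0
```

Emit:
jog_arm(
  steps=[0.65,0,0,0,0,0,0,-0.2,0,0,0,0,0,0,-0.2,0,0,0,0,0,0,-0.2,0,0,0,0,0,0,-0.2,0,0,0,0,0,0],
)

```text
t: 40.55
position: [0.5356, -0.4024, 0.0159]
orientation: [0.166, 0.745, 0.615, -0.2]
ft_force: [0.3, 1.9, 5.2]
finger_gap: 0.0524
finger_force: 52.9
```

Emit:
jog_arm(
  steps=[-0.2,0,0,0.3,0,0,0,-0.2,0,0,0.8,0,0,0,-0.2,0,0,0.9,0,0,0,-0.2,0,0,0.9,0,0,0,-0.2,0,0,0.9,0,0,0],
)

```text
t: 41.05
position: [0.5334, -0.4014, 0.206]
orientation: [0.164, 0.745, 0.615, -0.2]
ft_force: [-0.2, 0.4, -0.1]
finger_gap: 0.053
finger_force: 52.5
```

```bash
python3 go.py 0.427 -0.0955 0.20 2.3 60; python3 m.py
```

```text
tot [-2.13  6.12 -0.12] [10.46 -0.8   1.19] rows 11 each [-0.194, 0.556, -0.011, 0.951, -0.073, 0.108]
[ 0.5334 -0.4014  0.206 ] [-0.436  0.211  1.824 -0.593  1.053  0.039] F [-0.2  0.4 -0.1] gap 0.053 t 41.0
top [341.3 232.1] 232.0 [428.7 -84.4  81.6  33.9 -89.5]
top [232.8 237.7] 345.5 [407.7 276.1  78.3  60.4   2.9]
top [462.6 194.1] 395.0 [ 564.1 -504.7   86.8   62.1   86.7]
top [263.6 166.3] 901.0 [656.3 184.9 241.5  55.3  84.1]
side [252.7 240.7] 1078.0 [661.  162.5 242.7  55.9  84.6]
```

Emit:
jog_arm(
  steps=[-0.2,-0.194,0.556,0,0.95,-0.073,0.108,-0.2,-0.194,0.556,0,0.95,-0.073,0.108,-0.2,-0.194,0.556,0,0.95,-0.073,0.108,-0.2,-0.194,0.556,0,0.95,-0.073,0.108,-0.2,-0.194,0.556,0,0.95,-0.073,0.108],
)

```text
t: 41.65
position: [0.4855, -0.2616, 0.2052]
orientation: [-0.082, 0.734, 0.671, 0.056]
ft_force: [-1.3, -0.5, -1.5]
finger_gap: 0.0525
finger_force: 52.5
```

Emit:
jog_arm(
  steps=[-0.2,-0.194,0.556,0,0.95,-0.073,0.108,-0.2,-0.194,0.556,0,0.95,-0.073,0.108,-0.2,-0.194,0.556,0,0.95,-0.073,0.108,-0.2,-0.194,0.556,0,0.95,-0.073,0.108,-0.2,-0.194,0.556,0,0.95,-0.073,0.108],
)

```text
t: 42.15
position: [0.4369, -0.1235, 0.2047]
orientation: [-0.317, 0.631, 0.64, 0.303]
ft_force: [-0.7, 0.0, -1.8]
finger_gap: 0.0525
finger_force: 52.5
```

Emit:
jog_arm(
  steps=[-0.2,-0.194,0.556,0,0.95,-0.073,0.108,-0.2,0,0,0,0,0,0,-0.2,0,0,0,0,0,0,-0.2,0,0,0,0,0,0],
)

```text
t: 42.55
position: [0.4284, -0.097, 0.2046]
orientation: [-0.358, 0.601, 0.625, 0.345]
ft_force: [0.5, -1.6, -1.4]
finger_gap: 0.0525
finger_force: 52.6
```

```bash
python3 go.py 0.427 -0.095 0.0845 2.3 60;python3 up.py .236 | grep top
```

```text
tot [-0.03  0.04 -2.4 ] [0.04 0.01 0.01] rows 3 each [-0.009, 0.013, -0.801, 0.013, 0.005, 0.004]
[ 0.4284 -0.097   0.2046] [-0.765  0.303  1.967  0.652  1.721 -1.005] F [ 0.5 -1.6 -1.4] gap 0.0525 t 42.5
top [347.3 223.5] 63.5 [430.3 -89.5  50.2  13.4   4.4] [[ 0.4302 -0.0896  0.236 ]]
```

Emit:
jog_arm(
  steps=[-0.2,0,0.05,-0.8,0.03,0,0,-0.2,0,0,-0.7,0,0,0,-0.2,0,0,-0.4,0,0,0,-0.2,0,0,-0.1,0,0,0,-0.2,0,0,0,0,0,0],
)

```text
t: 43.15
position: [0.4279, -0.0938, 0.1042]
orientation: [-0.361, 0.6, 0.624, 0.347]
ft_force: [1.1, -0.7, -0.7]
finger_gap: 0.0522
finger_force: 52.6
```

Emit:
jog_arm(
  steps=[-0.2,0,0,-0.1,0,0,0,-0.2,0,0,-0.1,0,0,0,-0.2,0,0,0,0,0,0],
)

```text
t: 43.45
position: [0.4276, -0.0937, 0.094]
orientation: [-0.361, 0.6, 0.624, 0.347]
ft_force: [1.1, -0.1, -0.7]
finger_gap: 0.0524
finger_force: 52.6
```

Emit:
jog_arm(
  steps=[-0.2,0,0,-0.08,0,0,0,-0.2,0,0,0,0,0,0],
)

```text
t: 43.65
position: [0.4273, -0.0934, 0.0897]
orientation: [-0.361, 0.6, 0.624, 0.347]
ft_force: [-0.2, -0.2, -1.2]
finger_gap: 0.052
finger_force: 52.6
```

Emit:
jog_arm(
  steps=[-0.2,0,0,-0.05,0,0,0,-0.2,0,0,0,0,0,0],
)

```text
t: 43.85
position: [0.4274, -0.0934, 0.0872]
orientation: [-0.361, 0.6, 0.624, 0.348]
ft_force: [0.3, -0.7, 0.3]
finger_gap: 0.0525
finger_force: 52.6
```

Emit:
jog_arm(
  steps=[-0.2,0,0,-0.05,0,0,0,-0.2,0,0,0,0,0,0],
)

```text
t: 44.05
position: [0.4275, -0.0932, 0.087]
orientation: [-0.362, 0.599, 0.623, 0.349]
ft_force: [-0.7, -1.2, 8.9]
finger_gap: 0.0524
finger_force: 53.1
```

Emit:
jog_arm(
  steps=[-0.2,0,0,-0.03,0,0,0,-0.2,0,0,0,0,0,0],
)

```text
t: 44.25
position: [0.4276, -0.0931, 0.0869]
orientation: [-0.363, 0.598, 0.623, 0.35]
ft_force: [-1.9, -1.7, 15.6]
finger_gap: 0.0528
finger_force: 53.4
```

Bottomed out. I'll release, retreat and swing over.

Emit:
jog_arm(
  steps=[0.3,0,0,0.05,0,0,0,0.75,0,0,0,0,0,0,0.75,0,0,0,0,0,0,0.75,0,-0.4,0.23,0,0,0,0.75,0,-0.8,0.46,0,0,0],
)

```text
t: 44.75
position: [0.4255, -0.1507, 0.1192]
orientation: [-0.365, 0.599, 0.623, 0.347]
ft_force: [1.9, -0.5, 0.3]
finger_gap: 0.0749
finger_force: 0.0
```

Emit:
jog_arm(
  steps=[0.7,0,-0.6,0.8,0,0,0,0.7,0,0,1,0,0,0,0.7,0,0,0.8,0,0,0,0.7,0,0,0,0,0,0],
)

```text
t: 45.15
position: [0.4292, -0.1855, 0.2553]
orientation: [-0.357, 0.6, 0.626, 0.348]
ft_force: [-0.6, -0.4, -0.5]
finger_gap: 0.0728
finger_force: 0.0
```

```bash
python3 up.py .120|grep top; python3 go.py 0.428 0.02 0.20 2.3 -55; python3 rk.py
```

```text
top [343.2 228. ] 52.5 [ 4.289e+02 -8.460e+01  4.750e+01  1.260e+01 -1.000e-01] [[ 0.4305 -0.0852  0.12  ]]
tot [ 0.01  4.08 -1.01] [-13.37  -0.52  -0.  ] rows 14 each [0.001, 0.291, -0.072, -0.955, -0.037, -0.0]
[ 0.4276 -0.1838  0.2506] [-0.864  0.349  1.807  0.596  1.865 -1.002] F [-0.7  0.3 -0.4] gap 0.0726 t 45.2
top [648.3 181.2 236.6  54.7  84.3] rack xy [0.0026 0.061 ]
side [644.3 183.6 235.6  54.2  84.6] rack xy [-0.0016  0.063 ]
```

Emit:
jog_arm(
  steps=[0.7,0,0.29,0,-0.954,-0.037,0,0.7,0,0.29,0,-0.954,-0.037,0,0.7,0,0.29,0,-0.954,-0.037,0,0.7,0,0.29,0,-0.954,-0.037,0,0.7,0,0.29,0,-0.954,-0.037,0],
)

```text
t: 45.85
position: [0.4269, -0.1106, 0.2489]
orientation: [-0.119, 0.684, 0.71, 0.113]
ft_force: [1.2, 0.3, -0.0]
finger_gap: 0.0729
finger_force: 0.0
```

Emit:
jog_arm(
  steps=[0.7,0,0.29,0,-0.954,-0.037,0,0.7,0,0.29,0,-0.954,-0.037,0,0.7,0,0.29,0,-0.954,-0.037,0,0.7,0,0.29,0,-0.954,-0.037,0,0.7,0,0.29,0,-0.954,-0.037,0],
)

```text
t: 46.35
position: [0.4269, -0.0378, 0.2497]
orientation: [0.139, 0.68, 0.707, -0.133]
ft_force: [-0.4, 0.0, -1.0]
finger_gap: 0.0722
finger_force: 0.0
```

Emit:
jog_arm(
  steps=[0.7,0,0.29,-0.2,-0.954,-0.037,0,0.7,0,0.29,-0.2,-0.954,-0.037,0,0.7,0,0.29,-0.3,-0.954,-0.037,0,0.7,0,0.29,-0.3,-0.954,-0.037,0,0.7,0,0,0,0,0,0],
)

```text
t: 46.85
position: [0.4237, 0.0207, 0.1913]
orientation: [0.33, 0.609, 0.643, -0.327]
ft_force: [-0.7, -0.3, -0.9]
finger_gap: 0.0727
finger_force: 0.0
```

Emit:
jog_arm(
  steps=[0.7,0,-0.3,-0.7,0,0,0,0.7,0,-0.3,-0.6,0,0,0,0.7,0,0,0,0,0,0,0.7,0,0,0,0,0,0],
)

```text
t: 47.25
position: [0.4268, -0.0114, 0.1359]
orientation: [0.331, 0.616, 0.64, -0.319]
ft_force: [1.2, 0.2, 1.2]
finger_gap: 0.0723
finger_force: 0.0
```

```bash
python3 go.py 0.4285 -0.077 0.085 2.3 -55; python3 up.py .12 | grep top
```

```text
tot [ 0.03 -1.31 -1.02] [-0.03 -0.01  0.02] rows 2 each [0.017, -0.656, -0.509, -0.014, -0.005, 0.009]
[ 0.4268 -0.0114  0.1359] [ 0.513  0.224  2.182 -0.829  1.393  0.919] F [1.2 0.2 1.2] gap 0.0723 t 47.2
top [343.5 228.6] 44.5 [428.9 -84.8  47.4  12.7   0.5] [[ 0.4286 -0.086   0.12  ]]
```

Emit:
jog_arm(
  steps=[0.7,0.02,-0.5,-0.4,0,0,0.02,0.7,0.01,-0.45,-0.33,0,0,0,0.7,0,-0.4,-0.28,0,0,0,0.7,0,0,0,0,0,0,0.7,0,0,0,0,0,0],
)

```text
t: 47.85
position: [0.4299, -0.0776, 0.0863]
orientation: [0.332, 0.616, 0.64, -0.317]
ft_force: [-0.6, -0.2, 1.0]
finger_gap: 0.0724
finger_force: 0.0
```

Emit:
jog_arm(
  steps=[0.2,0,0,0,0,0,0,-0.2,0,0,0,0,0,0,-0.2,0,0,0,0,0,0,-0.2,0,0,0,0,0,0],
)

```text
t: 48.25
position: [0.4304, -0.0773, 0.0864]
orientation: [0.333, 0.615, 0.641, -0.317]
ft_force: [0.2, 1.2, 7.0]
finger_gap: 0.052
finger_force: 51.3
```

Emit:
jog_arm(
  steps=[-0.2,0,0,0.3,0,0,0,-0.2,0,0,0.7,0,0,0,-0.2,0,0,0.9,0,0,0,-0.2,0,0,0.9,0,0,0,-0.2,0,0,0,0,0,0],
)

```text
t: 48.75
position: [0.4325, -0.0765, 0.2309]
orientation: [0.335, 0.617, 0.64, -0.313]
ft_force: [1.7, 0.2, -1.4]
finger_gap: 0.0517
finger_force: 52.2
```

```bash
python3 go.py 0.626 -0.027 0.20 -5.4 35; python3 rk.py
```

```text
tot [ 3.87  0.99 -0.62] [10.43 -0.2  -0.66] rows 11 each [0.352, 0.09, -0.056, 0.948, -0.018, -0.06]
[ 0.4325 -0.0765  0.2309] [ 0.387  0.015  2.193 -0.888  1.442  0.714] F [ 1.7  0.2 -1.4] gap 0.0517 t 48.8
top [648.5 181.2 236.5  54.2  84.1] rack xy [0.0028 0.061 ]
side [644.3 183.6 235.6  54.2  84.6] rack xy [-0.0016  0.063 ]
```

Emit:
jog_arm(
  steps=[-0.2,0.352,0.09,0,0.95,-0.018,-0.06,-0.2,0.352,0.09,0,0.95,-0.018,-0.06,-0.2,0.352,0.09,0,0.95,-0.018,-0.06,-0.2,0.352,0.09,0,0.95,-0.018,-0.06,-0.2,0.352,0.09,0,0.95,-0.018,-0.06],
)

```text
t: 49.35
position: [0.5173, -0.0546, 0.2238]
orientation: [0.091, 0.708, 0.696, -0.076]
ft_force: [-0.4, -1.2, -0.9]
finger_gap: 0.0524
finger_force: 52.3
```

Emit:
jog_arm(
  steps=[-0.2,0.352,0.09,0,0.95,-0.018,-0.06,-0.2,0.352,0.09,0,0.95,-0.018,-0.06,-0.2,0.352,0.09,0,0.95,-0.018,-0.06,-0.2,0.352,0.09,0,0.95,-0.018,-0.06,-0.2,0.352,0.09,0,0.95,-0.018,-0.06],
)

```text
t: 49.85
position: [0.6054, -0.0329, 0.2236]
orientation: [-0.159, 0.712, 0.662, 0.174]
ft_force: [-0.6, 1.5, 0.1]
finger_gap: 0.0525
finger_force: 52.3
```

Emit:
jog_arm(
  steps=[-0.2,0.352,0.09,0,0.95,-0.018,-0.06,-0.2,0,0,-0.8,0,0,0,-0.2,0,0,-0.8,0,0,0,-0.2,0,0,0,0,0,0,-0.2,0,0,0,0,0,0],
)

```text
t: 50.35
position: [0.6211, -0.0275, 0.1428]
orientation: [-0.207, 0.702, 0.645, 0.22]
ft_force: [0.8, 0.6, -0.8]
finger_gap: 0.0528
finger_force: 52.3
```

```bash
python3 go.py 0.626 -0.028 0.0475 -5.4 35
```

```text
tot [ 0.1  -0.01 -1.91] [-0.03 -0.05 -0.08] rows 2 each [0.049, -0.005, -0.953, -0.013, -0.025, -0.04]
[ 0.6211 -0.0275  0.1428] [-0.388  0.349  1.809  0.612  1.262 -0.578] F [ 0.8  0.6 -0.8] gap 0.0528 t 50.4
```

Emit:
jog_arm(
  steps=[-0.2,0.05,0,-0.8,-0.02,-0.02,-0.04,-0.2,0,0,-0.5,0,0,-0.03,-0.2,0,0,-0.2,0,0,0,-0.2,0,0,0,0,0,0,-0.2,0,0,0,0,0,0],
)

```text
t: 50.85
position: [0.6265, -0.0286, 0.0721]
orientation: [-0.2, 0.705, 0.643, 0.223]
ft_force: [0.5, -0.1, -0.5]
finger_gap: 0.0526
finger_force: 52.3
```

```bash
python3 go.py 0.626 -0.028 0.0475 -5.4 35
```

```text
tot [-0.01  0.01 -0.49] [ 0.02  0.03 -0.01] rows 1 each [-0.01, 0.012, -0.492, 0.016, 0.027, -0.011]
[ 0.6265 -0.0286  0.0721] [-0.386  0.434  1.842  0.644  1.151 -0.651] F [ 0.5 -0.1 -0.5] gap 0.0526 t 50.9
```

Emit:
jog_arm(
  steps=[-0.2,0,0,-0.2,0.01,0.03,0,-0.2,0,0,-0.15,0,0,0,-0.2,0,0,-0.08,0,0,0,-0.2,0,0,0,0,0,0],
)

```text
t: 51.25
position: [0.6249, -0.0284, 0.048]
orientation: [-0.204, 0.705, 0.642, 0.221]
ft_force: [-0.3, 0.1, -0.0]
finger_gap: 0.0522
finger_force: 52.3
```

Emit:
jog_arm(
  steps=[-0.2,0,0,-0.04,0,0,0,-0.2,0,0,0,0,0,0],
)

```text
t: 51.45
position: [0.6251, -0.0285, 0.0477]
orientation: [-0.204, 0.705, 0.642, 0.221]
ft_force: [-2.8, -1.0, 6.2]
finger_gap: 0.0527
finger_force: 53.0
```

Emit:
jog_arm(
  steps=[-0.2,0,0,-0.03,0,0,0,-0.2,0,0,0,0,0,0],
)

```text
t: 51.65
position: [0.6251, -0.0285, 0.0475]
orientation: [-0.204, 0.704, 0.643, 0.222]
ft_force: [-7.0, -2.6, 13.9]
finger_gap: 0.0522
finger_force: 53.7
```

Emit:
jog_arm(
  steps=[0.2,0,0,0.05,0,0,0,0.65,0,0,0,0,0,0,0.65,0,0,0,0,0,0,0.65,0,0,0,0,0,0,0.65,0,0,0.5,0,0,0],
)

```text
t: 52.15
position: [0.622, -0.0274, 0.0686]
orientation: [-0.207, 0.706, 0.641, 0.219]
ft_force: [-0.8, -0.3, 0.3]
finger_gap: 0.0706
finger_force: 0.0
```

Emit:
jog_arm(
  steps=[0.65,0,-0.3,0.8,0,0,0,0.65,-0.5,-0.8,0.9,0,0,0,0.65,-0.8,-0.8,0.5,0,0,0,0.65,-0.8,-0.5,0,0,0,0,0.65,0,0,0,0,0,0],
)

```text
t: 52.65
position: [0.5306, -0.1343, 0.1673]
orientation: [-0.203, 0.707, 0.641, 0.22]
ft_force: [0.6, 0.4, -0.1]
finger_gap: 0.0706
finger_force: 0.0
```

```bash
python3 rk.py; python3 m.py; python3 go.py 0.465 0.40 0.20 0 20; python3 - <<'E'
from m import *
# split along the rack: count battens/gaps along the centre line at z=.046 in the top view
im,h=hsv("top");a=np.radians(-5.4);X=np.array([np.cos(a),np.sin(a)]);Y=np.array([-np.sin(a),np.cos(a)])
print([(int(y*1000),h[tuple(np.round(pix("top",np.r_[np.array([.640,.1207])+.0*X+Y*y,.046])).astype(int)[::-1])].tolist()) for y in np.arange(-.19,.19,.01)])
E
```

```text
top [638.7 117.9 364.3  60.9  84.2] rack xy [-0.001  -0.0029]
side [630.2 120.9 362.   74.6  86.2] rack xy [-0.0098 -0.0007]
top [341.1 232.2] 236.5 [427.  -84.4  81.6  37.3 -89.5]
top [232.9 237.9] 354.5 [406.3 276.1  81.3  60.4   2.9]
top [319.5 172.9] 472.5 [631.6  -8.3 111.5  60.7 -89.4]
top [263.5 166.3] 903.0 [656.1 185.  241.5  55.8  84.3]
side [265.  228.8] 1554.0 [646.7  97.9 373.3  74.4  85.4]
tot [-1.38 10.62  0.67] [-1.74  0.06  0.62] rows 11 each [-0.125, 0.965, 0.061, -0.159, 0.005, 0.056]
[ 0.5339 -0.131   0.1667] [-0.6    0.26   1.875  0.535  1.369 -0.714] F [ 0.2 -1.4 -0. ] gap 0.0707 t 52.9
[(-190, [15, 230, 247]), (-180, [17, 126, 219]), (-169, [16, 137, 136]), (-159, [14, 146, 108]), (-149, [17, 125, 214]), (-139, [17, 125, 216]), (-129, [17, 126, 213]), (-119, [17, 125, 213]), (-109, [17, 126, 214]), (-99, [16, 138, 142]), (-89, [12, 160, 91]), (-79, [17, 126, 212]), (-69, [4, 193, 204]), (-59, [4, 117, 172]), (-49, [17, 126, 213]), (-39, [12, 156, 93]), (-29, [16, 130, 173]), (-19, [17, 126, 215]), (-9, [17, 125, 216]), (0, [18, 126, 214]), (10, [17, 128, 217]), (20, [18, 128, 216]), (30, [13, 157, 96]), (40, [12, 162, 88]), (50, [17, 127, 219]), (60, [1, 217, 196]), (70, [13, 145, 200]), (80, [17, 128, 201]), (90, [12, 160, 91]), (100, [17, 127, 213]), (110, [17, 127, 215]), (120, [17, 128, 214]), (130, [18, 128, 212]), (140, [17, 128, 216]), (150, [17, 130, 200]), (160, [12, 161, 92]), (170, [17, 131, 175]), (180, [12, 153, 200])]
```

All three boards lie apart on the rack with their battens up, at rack y of about +0.125, 0 and -0.128. Last, I slide the selector to full speed, approaching from its -x side.

Emit:
jog_arm(
  steps=[-1,-0.15,0.96,0.1,-0.159,0,0.056,-1,-0.15,0.96,0.1,-0.159,0,0.056,-1,-0.15,0.96,0.1,-0.159,0,0.056,-1,-0.15,0.96,0.1,-0.159,0,0.056,-1,-0.15,0.96,0.1,-0.159,0,0.056],
)

```text
t: 53.4
position: [0.4956, 0.1114, 0.1921]
orientation: [-0.166, 0.702, 0.669, 0.178]
ft_force: [1.3, 0.7, 0.5]
finger_gap: 0.0003
finger_force: 0.0
```

Emit:
jog_arm(
  steps=[-1,-0.15,0.96,0.1,-0.159,0,0.056,-1,-0.15,0.96,0,-0.159,0,0.056,-1,-0.15,0.96,0,-0.159,0,0.056,-1,-0.15,0.96,0,-0.159,0,0.056,-1,-0.15,0.96,0,-0.159,0,0.056],
)

```text
t: 53.9
position: [0.4572, 0.3519, 0.1971]
orientation: [-0.127, 0.696, 0.694, 0.134]
ft_force: [0.7, -1.0, 0.3]
finger_gap: 0.0003
finger_force: 0.0
```

Emit:
jog_arm(
  steps=[-1,-0.1,0.96,0,-0.159,0,0.056,-1,0,0,0,0,0,0,-1,0,0,0,0,0,0],
)

```text
t: 54.2
position: [0.4519, 0.3989, 0.1965]
orientation: [-0.12, 0.694, 0.699, 0.125]
ft_force: [-0.4, 0.4, -0.1]
finger_gap: -0.0005
finger_force: 0.0
```

```bash
python3 go.py 0.455 0.40 0.073 0 20; python3 rk.py
```

```text
tot [ 0.06  0.02 -2.47] [ 0.01  0.05 -0.04] rows 3 each [0.021, 0.008, -0.823, 0.003, 0.017, -0.015]
[0.4519 0.3989 0.1965] [0.516 0.047 1.979 0.365 0.966 0.322] F [-0.4  0.4 -0.1] gap -0.0005 t 54.2
top [624.3  -8.1 109.2  59.5 -89.4] rack xy [-0.0035 -0.1297]
top [648.5 181.1 236.4  54.2  84.1] rack xy [0.0028 0.0609]
side [648.5 220.6 160.4  51.   86.7] rack xy [-0.0009  0.1003]
```

Emit:
jog_arm(
  steps=[-1,0,0,-0.8,0,0,0,-1,0,0,-0.8,0,0,0,-1,0,0,-0.6,0,0,0,-1,0,0,-0.25,0,0,0,-1,0,0,0,0,0,0],
)

```text
t: 54.8
position: [0.4524, 0.3943, 0.0722]
orientation: [-0.12, 0.697, 0.696, 0.123]
ft_force: [0.5, 0.5, -0.0]
finger_gap: -0.0
finger_force: 0.0
```

Emit:
jog_arm(
  steps=[-1,0.3,0,0,0,0,0,-1,0.2,0,0,0,0,0,-1,0.2,0,0,0,0,0,-1,0.2,0,0,0,0,0,-1,0.2,0,0,0,0,0],
)

```text
t: 55.3
position: [0.5098, 0.3968, 0.0754]
orientation: [-0.119, 0.695, 0.697, 0.126]
ft_force: [-2.6, 0.2, 1.9]
finger_gap: -0.0001
finger_force: 0.9
```

Emit:
jog_arm(
  steps=[-1,0.2,0,0,0,0,0,-1,0.2,0,0,0,0,0,-1,0.2,0,0,0,0,0,-1,0.1,0,0,0,0,0,-1,0,0,0,0,0,0],
)

```text
t: 55.8
position: [0.5446, 0.3965, 0.0744]
orientation: [-0.119, 0.696, 0.697, 0.126]
ft_force: [-0.3, -0.2, 0.0]
finger_gap: -0.0001
finger_force: 0.0
```

Emit:
jog_arm(
  steps=[-1,0.12,0,0,0,0,0,-1,0.12,0,0,0,0,0,-1,0,0,0,0,0,0],
)

```text
t: 56.1
position: [0.5562, 0.3965, 0.0746]
orientation: [-0.119, 0.696, 0.697, 0.126]
ft_force: [-0.7, -0.2, -1.1]
finger_gap: -0.0002
finger_force: 0.0
```

Emit:
jog_arm(
  steps=[-1,0.1,0,0,0,0,0,-1,0.06,0,0,0,0,0,-1,0,0,0,0,0,0],
)

```text
t: 56.4
position: [0.5618, 0.3965, 0.0743]
orientation: [-0.121, 0.695, 0.698, 0.124]
ft_force: [-6.7, -2.0, 4.7]
finger_gap: -0.0003
finger_force: 3.3
```

Emit:
jog_arm(
  steps=[-1,0.06,0,0,0,0,0,-1,0,0,0,0,0,0],
)

```text
t: 56.6
position: [0.5623, 0.3965, 0.0741]
orientation: [-0.122, 0.695, 0.698, 0.122]
ft_force: [-13.2, -3.1, 8.8]
finger_gap: -0.0004
finger_force: 6.5
```

Emit:
jog_arm(
  steps=[-1,0.06,0,0,0,0,0,-1,0,0,0,0,0,0],
)

```text
t: 56.8
position: [0.5628, 0.3965, 0.0739]
orientation: [-0.124, 0.695, 0.698, 0.12]
ft_force: [-19.0, -4.9, 12.8]
finger_gap: -0.0002
finger_force: 9.8
```

At the full-speed stop, where I predicted it (0.563). I'll back off, retreat and verify.

Emit:
jog_arm(
  steps=[-1,-0.3,0,0,0,0,0,-1,-0.6,-0.2,0.5,0,0,0,-1,-0.2,-0.6,0.9,0,0,0,-1,0,-0.9,0.9,0,0,0,-1,0,-0.9,0.5,0,0,0],
)

```text
t: 57.3
position: [0.5166, 0.2806, 0.2039]
orientation: [-0.118, 0.694, 0.698, 0.128]
ft_force: [1.9, -0.1, 0.3]
finger_gap: 0.0001
finger_force: 0.0
```

Emit:
jog_arm(
  steps=[-1,-0.4,-0.9,0.3,0,0,0,-1,-0.2,-0.9,0,0,0,0,-1,0,-0.9,0,0,0,0,-1,0,-0.9,0,0,0,0,-1,0,0,0,0,0,0],
)

```text
t: 57.8
position: [0.4873, 0.0968, 0.2153]
orientation: [-0.117, 0.698, 0.695, 0.126]
ft_force: [0.1, 0.3, 1.0]
finger_gap: 0.0001
finger_force: 0.0
```

```bash
python3 rk.py; python3 -c "
from h import *
im=robot.get_image('top');h=cv2.cvtColor(im,cv2.COLOR_RGB2HSV)
for y in range(174,216):
    x=np.where(h[y,180:206,2]<75)[0]+180
    if len(x):print(y,x.min(),x.max(),end=' | ')
print(plane('top',[(190,205.5),(191.5,181)],.085),robot.sense()['position'])
"
```

```text
top [648.7 183.4 231.7  54.2  84.1] rack xy [0.0028 0.0632]
side [630.2 120.9 362.   74.6  86.2] rack xy [-0.0098 -0.0007]
178 189 190 | 179 188 195 | 180 188 196 | 181 188 197 | 182 188 197 | 183 188 197 | 184 190 196 | 185 192 196 | 186 193 194 | 187 193 194 | 188 193 193 | 189 193 193 | 190 193 193 | 191 193 193 | 192 193 193 | 193 193 193 | 194 193 193 | 195 192 193 | 196 192 193 | 197 192 193 | 198 192 192 | 199 192 192 | 200 192 192 | 201 192 192 | 202 192 192 | 203 192 192 | 204 192 192 | 205 191 192 | 206 191 192 | 207 191 191 | 208 191 191 | [[0.50359312 0.41051925 0.085     ]
 [0.5851646  0.41093868 0.085     ]] [0.48657837 0.10140376 0.21507213]
```

```bash
python3 -c "
from plant import robot
print(robot.sign_off())"
```

```text
the job is handed in; nothing more can be done
None
```

I handed the job in with all three boards batten face up on the rack; the selector went to off before them and to full speed last. My measurements agree with that, but the sign-off gave no verdict.

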